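Rack the balance dummies ballast end low and latch them

ROBOT

A 6-joint arm with a two-finger parallel gripper is mounted at the origin on a cart in front of the work surface, level with it; the furniture and walls round the work are solid. World frame = base frame: x ahead of the robot, y to its left, z up, the work surface at z = 0. Lengths are in m, angles in rad, forces in N, time in s.
With the tool pointing down it reaches from about 0.3 to 0.875 m from the base axis. Payload 6.4 kg.
Tool frame: the origin (TCP) lies at the very end of the fingers, on their centre line; the grasp point (between the pads) lies 19 mm behind it; z points along the fingers, y is the line along which they close (so a half turn about z gives the same grasp; the last joint's range is limited). The gripper opens to 85 mm and grips with 20 to 120 N. Pads are 22 mm wide; open, the fingers measure 114 mm over their backs; the gripper's body (76 mm by 85 mm) begins 54 mm behind the grasp point. The pads swing forward as they close: fully open they stand 13 mm farther back than shut.
Start: joints at [1.017, 0.181, 1.607, -0, 1.354, -0.206], TCP at [0.196, 0.541, 0.231] pointing down, gripper open.
Joint ranges: [-2.99, 2.99], [-0.89, 2.07], [0.3, 2.58], [-1.14, 4.28], [0, 2.63], [-3.12, 3.12]. Speed limits (rad/s): [2.57, 2.57, 3.01, 3.14, 3.14, 3.14].

INTERFACE

Orientations are given as a unit quaternion [w, x, y, z].
In Python, from bench import sense, snapshot, close_job gives the robot as it stands. The module is installed in compiled form; this text tells all that it offers.
- The arm moves only by the tool apply_moves, never from a script. Its argument "rows" is a list of rows, each an object with "dp": the shift along the world's x, y, z in mm, a list of three; "angular": the turn, a rotation vector about the world's x, y, z in rad, a list of three; "claw": the opening, from -1 (shut) to 1 (fully open), so that 0 is half open. A call has 1 to 20 rows; each row is the pose to reach, as a shift and turn from the pose commanded when the call began; what a row does not reach only later rows make up. A row lasts 1/8 s, in which the tool goes at most 62.5 mm and 10.7 degrees, less where a joint would pass 70% of its speed; a pose out of reach is approached as far as the arm can. A call with a gripper value outside its range is refused whole. The fingers move at their own pace and stop on an object; "newtons" is the grip in N (left out, the last holds). Time passes only in rows, so rows that repeat a pose let the fingers close. It gives the time, the measured TCP pose, the force, the opening and the grip force at its end, in the units of the state.
- sense(): the state, without advancing time (a new reading comes with each control period).
- snapshot(name): name is "scene" or "top" or "wrist"; returns a dict with "frame" (384x512x3 uint8, blue, green, red), "range_z" (384x512 float32, m along the optical axis (not along the pixel's ray), 0 where there is no reading), "fovy" (degrees; the focal length in pixels is half the picture's height over the tangent of half this angle, whatever the lens; pixels are square), "cx", "cy" (the principal point, pixels), "rvec" (rotation vector, rad) and "tvec" (3), from world to camera coordinates, as OpenCV has them. Camera axes: x right, y down, z forward; pixel columns grow to the right and rows downward; lengths in m; the calibration is good to about 2 mm. A picture is of the moment at which its call begins.
- close_job(): hands the job in; it is judged then, once.
The state is a dict: "time": time; "joints": joint angles; "qvel": joint speeds; "joint_torque": joint torques, N m; "ee_pos": TCP position; "eef_rot": TCP orientation; "force": force on the tool from outside, world axes, zero at the start; "moment": the same for the moment, N m; "gripper_width": finger opening in m; "gripper_force": force on a finger pad.
Only numpy, scipy, OpenCV 4.12 (cv2) and the standard library are available. Lean on these libraries where they do the work, as an engineer would, in place of code of your own. Each camera call takes 0.05 s, during which the arm holds its last target. There are 200 camera calls.

TASK

Slide the rack's yellow comb fully open, then load every balance dummy from the bench into the sloped rack, one to a lane and well seated in the middle of it, with its hidden heavy end toward the low end of the slope and its blue stripe facing straight out of the bed; both ends look alike, so lift each one to feel which end is heavy, and roll it along the bench to bring its stripe up. When all are in, slide the comb fully shut over them, and leave the timer, the label roll and the marker where they are.

Things in the scene. Friction and masses are not known exactly. Their poses are not given: they have to be found in the camera images.
- comb (a joint): Yellow sliding comb at the rack's high end, in m: 0 = fully shut (its three teeth lie over the lanes, 2.5 mm above seated dummies, covering the upper 23 mm of each), 0.035 = fully open (teeth between the lanes). It opens toward the bed's +y, stays where it is left, and takes about 2 N to slide.
- comb_knob (a point): Black round knob of the comb, 16 mm in diameter, 34 mm long, standing square to the sloped bed at the bed's +y end; the point is on its axis, 14.5 mm below its top, 19.5 mm above the yellow bar, axes as the bed's. It moves with the comb; the nearest lane axis is 67 mm away in y when shut.
- bed: Sloped aluminium bed (170 x 236 mm) of the fixed grey rack, tilted 20 degrees. Origin on its upper surface under the middle of the middle lane; +x up the slope (the high end faces the robot; the low end, with a stop lip, lies away from it), +y along the rack's width, +z square out of the bed. Three lanes run along x.
- lane_1 (a point): Middle of lane 1, at y = -70 mm of the bed (axes as the bed's): where a seated dummy's centre belongs, 35 mm above the bed. A lane is two black V saddles, 12 mm long, centred 34 mm down and 32 mm up the slope from here; between them it is open down to the bed, so fingers can straddle a dummy's middle.
- lane_2 (a point): Middle of lane 2, at y = 0 mm of the bed (axes as the bed's): where a seated dummy's centre belongs, 35 mm above the bed. A lane is two black V saddles, 12 mm long, centred 34 mm down and 32 mm up the slope from here; between them it is open down to the bed, so fingers can straddle a dummy's middle.
- lane_3 (a point): Middle of lane 3, at y = 70 mm of the bed (axes as the bed's): where a seated dummy's centre belongs, 35 mm above the bed. A lane is two black V saddles, 12 mm long, centred 34 mm down and 32 mm up the slope from here; between them it is open down to the bed, so fingers can straddle a dummy's middle.
- dummy_1_center (a point): Centre of a balance dummy (may be absent): white plastic round-ended rod, 26 mm in diameter, 100 mm long, both ends alike with a grey ring each; its own x runs along the rod. It lies on the bench, rolls without skidding when pressed from above and rubbed along, and stops where it is left.
- dummy_1_stripe (a point): Middle of the blue stripe (52 x 7 mm, along the rod) on the surface of dummy_1, 13 mm from its centre. Its direction from the centre shows which way the stripe faces.
- dummy_1: The dummy dummy_1 as a whole (same origin and axes as its centre), 0.25 to 0.5 kg. Ballast sealed inside near one end puts its centre of mass 8 to 28 mm from its centre toward that end; which end cannot be seen, differs from start to start and is not tied to the sign of x.
- dummy_2_center (a point): Centre of a balance dummy (may be absent): white plastic round-ended rod, 26 mm in diameter, 100 mm long, both ends alike with a grey ring each; its own x runs along the rod. It lies on the bench, rolls without skidding when pressed from above and rubbed along, and stops where it is left.
- dummy_2_stripe (a point): Middle of the blue stripe (52 x 7 mm, along the rod) on the surface of dummy_2, 13 mm from its centre. Its direction from the centre shows which way the stripe faces.
- dummy_2: The dummy dummy_2 as a whole (same origin and axes as its centre), 0.25 to 0.5 kg. Ballast sealed inside near one end puts its centre of mass 8 to 28 mm from its centre toward that end; which end cannot be seen, differs from start to start and is not tied to the sign of x.
- dummy_3_center (a point): Centre of a balance dummy (may be absent): white plastic round-ended rod, 26 mm in diameter, 100 mm long, both ends alike with a grey ring each; its own x runs along the rod. It lies on the bench, rolls without skidding when pressed from above and rubbed along, and stops where it is left.
- dummy_3_stripe (a point): Middle of the blue stripe (52 x 7 mm, along the rod) on the surface of dummy_3, 13 mm from its centre. Its direction from the centre shows which way the stripe faces.
- dummy_3: The dummy dummy_3 as a whole (same origin and axes as its centre), 0.25 to 0.5 kg. Ballast sealed inside near one end puts its centre of mass 8 to 28 mm from its centre toward that end; which end cannot be seen, differs from start to start and is not tied to the sign of x.
- timer: White bench timer, 64 x 64 x 22 mm, a bystander; origin under its middle.
- label_roll: White roll of labels lying flat, 58 mm across, 24 mm high, a bystander; origin under its middle.
- marker: Black and white marker pen, 134 mm long along its y, 15 mm thick, a bystander; origin under its middle.
Mind the look-alikes: they are no part of the job. Leave any brown or turquoise look-alike of the dummy_1 alone.

How it is judged:
By the outcome, as a careful person would: the job done as asked, in the order asked, and still so for the second after the job is handed in, with the robot touching nothing.
Of dummy_1, dummy_2, dummy_3 only 2 to 3 are there at a start; the rules pass over those that are not, and their reading is None.
At some moment in a run one of dummy_1, dummy_2, dummy_3 may be knocked a few centimetres aside while the robot is not near it.
Once in a run the grip may slacken for a moment while it holds something.
It also fails if it takes over 210 s, if anything falls off the work surface, if the arm or the gripper's body presses on something with over 40 N, if the wrist force passes 120 N, or if a joint passes its speed limit or range.

## Working session

There is one attempt and no reset: what is moved stays moved. The work goes in short steps, Python scripts to look and compute and a tool call to move; the robot and the scene stay as the last step left them, time stands still between calls to the robot, and variables do not carry over. Pictures are saved under pics/ and viewed, at most 14 in all, crops included, and the job is handed in when it is done.

Besides the shell and the picture viewer there is one more tool, called after "Request:" by a JSON object that holds its "method" and its "body", one argument or row to a line. apply_moves: Moves the arm, as the interface text tells. Its arguments: {"type":"object","properties":{"rows":{"type":"array"},"newtons":{"type":"number"}},"required":["rows"]}

```bash
mkdir -p pics
cat > h.py <<'E'
import numpy as np, cv2
from bench import sense, snapshot
def K(s):
    f=192/np.tan(np.radians(s['fovy'])/2); return f,s['cx'],s['cy']
def ray(s,u,v):
    f,cx,cy=K(s); R=cv2.Rodrigues(np.array(s['rvec'],float))[0]; t=np.array(s['tvec'],float).ravel()
    return -R.T@t, R.T@np.array([(u-cx)/f,(v-cy)/f,1.])
def px(s,u,v,z=None):
    o,d=ray(s,u,v)
    if z is None: return o+d*s['range_z'][int(round(v)),int(round(u))]
    return o+d*(z-o[2])/d[2]
def proj(s,P):
    f,cx,cy=K(s); R=cv2.Rodrigues(np.array(s['rvec'],float))[0]
    c=R@np.array(P,float)+np.array(s['tvec'],float).ravel(); return c[0]/c[2]*f+cx, c[1]/c[2]*f+cy
def tri(s1,a,s2,b):
    o1,d1=ray(s1,*a);o2,d2=ray(s2,*b)
    x=np.linalg.lstsq(np.c_[d1,-d2],o2-o1,rcond=None)[0]; return (o1+d1*x[0]+o2+d2*x[1])/2
def cloud(s):
    f,cx,cy=K(s); v,u=np.mgrid[:384,:512]; R=cv2.Rodrigues(np.array(s['rvec'],float))[0]; t=np.array(s['tvec'],float).ravel()
    z=s['range_z']; c=np.stack([(u-cx)/f*z,(v-cy)/f*z,z],-1); return (c-t)@R
def snap(n,tag):
    s=snapshot(n); np.save(f'pics/{tag}.npy',s,allow_pickle=True); cv2.imwrite(f'pics/{tag}.png',s['frame']); return s
def load(tag): return np.load(f'pics/{tag}.npy',allow_pickle=True).item()
E
python3 - <<'E'
from h import *
a=snap('scene','s0');b=snap('top','t0')
cv2.imwrite('pics/t0x.png',cv2.resize(b['frame'],(800,600)));cv2.imwrite('pics/s0x.png',cv2.resize(a['frame'],(800,600)))
for s in(a,b): print(s['fovy'],ray(s,256,192))
print(sense())
E
```

```text
47.04885704433173 (array([-0.47712976, -0.68172632,  0.69716544]), array([ 0.77178805,  0.47824699, -0.4191507 ]))
48.65021854988238 (array([ 0.38294582, -0.01323806,  1.3443101 ]), array([ 0.15148673,  0.01050564, -0.98842723]))
{'time': 0.1, 'joints': array([ 1.01671188e+00,  1.81461420e-01,  1.60790045e+00,  1.02405256e-05,
        1.35379917e+00, -2.06305837e-01]), 'qvel': array([-2.22212800e-03, -2.22867683e-03, -7.24699564e-04, -1.21142352e-03,
        2.12311831e-03,  2.56129969e-06]), 'joint_torque': array([-3.93423288e-04, -4.45874548e+01, -3.52236736e+01, -3.94988756e-04,
        4.11035871e-03,  3.85315639e-05]), 'ee_pos': array([0.19568552, 0.54015522, 0.23048089]), 'eef_rot': array([-2.95656858e-04,  1.73015334e-01,  9.84918819e-01, -7.26338245e-04]), 'force': array([ 0.27541369, -0.13433211, -0.4945319 ]), 'moment': array([-0.01975908,  0.02873942, -0.03251846]), 'gripper_force': 0.0, 'gripper_width': 0.08512455281869806}
```

View pics/t0x.png

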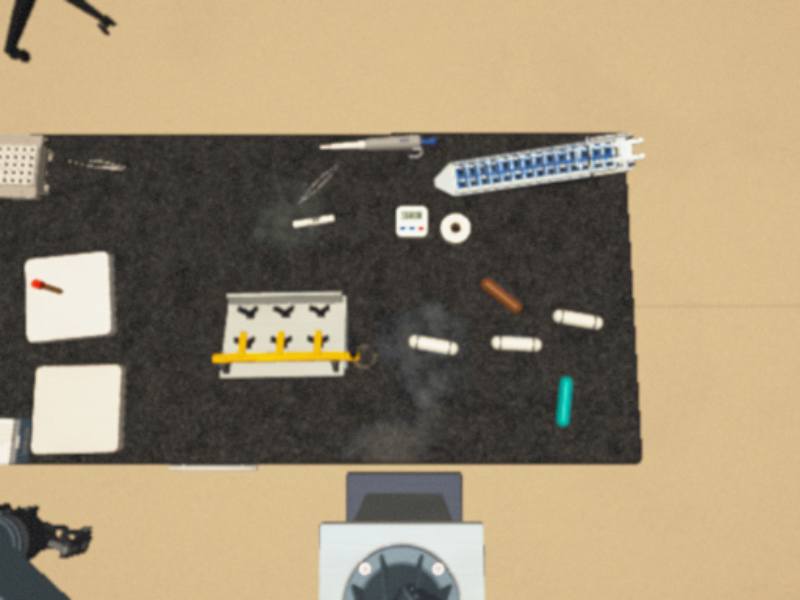

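View pics/s0x.png

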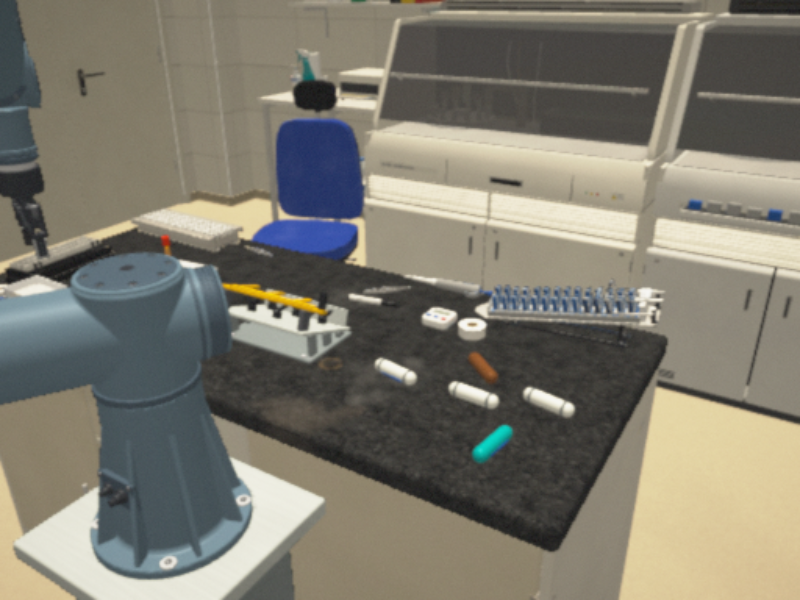

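The top view shows the rack at (285,335) with the yellow comb and its knob at (350,357). Three white dummies are at (433,344), (517,343) and (577,319). The brown look-alike is at (502,295) and the turquoise one at (565,400). The timer is at (412,221), the label roll at (455,228) and the marker at (314,220). In the scene view, a hint of blue stripe shows on the dummy nearest the rack, at (397,380).

Run:
```python
from h import *
t=load('t0')
P=cloud(t); f=t['frame'].astype(int)
# white blobs at table height
m=((f.min(2)>150)&(P[...,2]>.008)&(P[...,2]<.04)).astype(np.uint8)
n,l,st,c=cv2.connectedComponentsWithStats(m)
for i in range(1,n):
    if st[i,4]>60:
        q=P[l==i]; ctr=q.mean(0); w=np.linalg.svd(q[:,:2]-ctr[:2],full_matrices=False)
        print(st[i],c[i].round(1),ctr.round(4),'zmax',q[:,2].max().round(4),'axis',w[2][0].round(3), (w[1]/np.sqrt(len(q))).round(4))
# yellow
y=((f[...,0]<80)&(f[...,2]>180)&(f[...,1]>120)); q=P[y]; q=q[(q[:,2]>.02)]
print(len(q), q.min(0),q.max(0)); vv,uu=np.nonzero(y); print(uu.min(),uu.max())
for u,v in [(147,235),(219,235),(147,190),(219,190),(145,238),(220,238),(224,228),(227,228),(230,228),(138,228),(222,225)]: print(u,v,px(t,u,v).round(4))
x=t['frame'][170:260,120:300]; cv2.imwrite('pics/c1.png',cv2.resize(x,(800,400),interpolation=cv2.INTER_CUBIC))
```

```text
[205  89  56   6 156] [233.7  91.7] [0.9171 0.073  0.0234] zmax 0.0334 axis [ 0.055 -0.999] [0.045  0.0034]
[278 105  66  20 319] [297.9 117.5] [ 0.8285 -0.1351  0.0234] zmax 0.0399 axis [0.149 0.989] [0.0503 0.0127]
[254 133  19  19 294] [262.9 141.9] [ 0.7492 -0.0217  0.0187] zmax 0.026 axis [-0.476 -0.879] [0.0182 0.0176]
[282 137  18  18 215] [290.7 145.9] [ 0.7339 -0.1104  0.0244] zmax 0.0325 axis [-0.917 -0.4  ] [0.0159 0.0155]
[187 138  27   7  83] [200.3 141.3] [0.7533 0.1806 0.0136] zmax 0.0202 axis [ 0.161 -0.987] [0.0251 0.0034]
[  16  162   55   57 2691] [ 43.7 190. ] [0.5942 0.6687 0.0277] zmax 0.0378 axis [-0.916  0.402] [0.0492 0.0481]
[145 190  76  20 683] [184.7 200.7] [0.5576 0.2229 0.0331] zmax 0.04 axis [-0.037  0.999] [0.07   0.0135]
[354 199  31  11 200] [369.3 203.9] [ 0.5462 -0.3534  0.0245] zmax 0.0337 axis [-0.173 -0.985] [0.026  0.0062]
[262 215  31  11 211] [276.7 220.3] [ 0.4959 -0.0635  0.0241] zmax 0.0318 axis [-0.186 -0.983] [0.0262 0.0064]
[315 216  31   8 214] [330.1 219.4] [ 0.4982 -0.2295  0.0239] zmax 0.0317 axis [-0.051 -0.999] [0.0261 0.0065]
[  20  234   58   56 3007] [ 48.6 261.7] [0.3715 0.637  0.0276] zmax 0.0369 axis [ 0.125 -0.992] [0.0484 0.0481]
[229 359  10  10  73] [233.3 363.7] [0.0691 0.0698 0.0146] zmax 0.0229 axis [-0.509  0.861] [0.0075 0.0065]
[276 359   9  10  66] [279.8 363.8] [ 0.0685 -0.0688  0.0147] zmax 0.0232 axis [-0.649 -0.761] [0.007  0.0064]
627 [ 0.38294582 -0.01323806  0.06462895] [0.51414226 0.34730599 1.3443101 ]
136 228
147 235 [0.4495 0.327  0.069 ]
219 235 [0.4486 0.1111 0.0709]
147 190 [0.5872 0.3343 0.0607]
219 190 [0.5927 0.1176 0.0203]
145 238 [0.4397 0.3273 0.0886]
220 238 [ 0.443   0.1151 -0.0033]
224 228 [0.465  0.0908 0.136 ]
227 228 [0.4652 0.0825 0.1323]
230 228 [ 0.4744  0.0837 -0.003 ]
138 228 [0.4668 0.3393 0.1229]
222 225 [ 0.4839  0.1091 -0.0018]
```

View pics/c1.png

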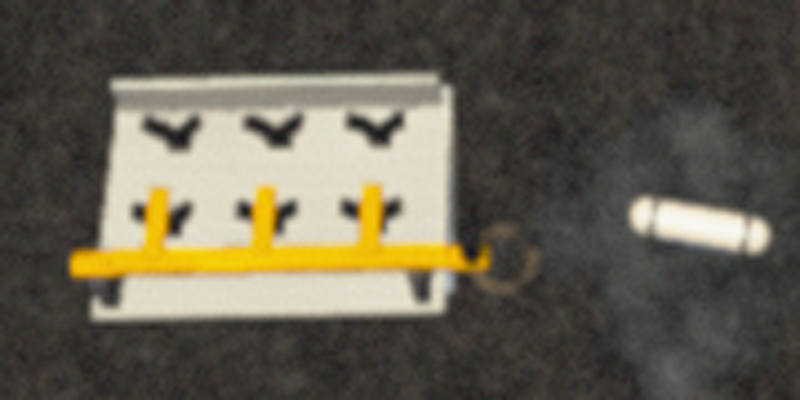

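The comb's teeth lie over the saddles, so it is shut, and the knob shows at about (225,227) in the full top image. I'll move above the knob for a close look.

Request:
{"method": "apply_moves", "body": {
  "rows": [
    {"dp": [140, -200, 110], "angular": [0, 0, 0.348], "claw": 1},
    {"dp": [140, -200, 110], "angular": [0, 0, 0.348], "claw": 1},
    {"dp": [140, -200, 110], "angular": [0, 0, 0.348], "claw": 1},
    {"dp": [140, -200, 110], "angular": [0, 0, 0.348], "claw": 1},
    {"dp": [254, -430, 110], "angular": [0, 0, 0.348], "claw": 1},
    {"dp": [254, -430, 110], "angular": [0, 0, 0.348], "claw": 1},
    {"dp": [254, -430, 110], "angular": [0, 0, 0.348], "claw": 1},
    {"dp": [254, -430, 110], "angular": [0, 0, 0.348], "claw": 1},
    {"dp": [254, -430, 110], "angular": [0, 0, 0.348], "claw": 1},
    {"dp": [254, -430, 110], "angular": [0, 0, 0.348], "claw": 1},
    {"dp": [254, -430, 110], "angular": [0, 0, 0.348], "claw": 1}
  ]
}}

```text
time: 1.48
ee_pos: [0.4495, 0.1112, 0.341]
eef_rot: [-0.0, -0.0, 1.0, 0.0]
force: [-0.8, -0.0, 0.0]
gripper_width: 0.0855
gripper_force: 0.0
```

Run:
```python
from h import *
s=sense(); print(s['time'],s['ee_pos'],s['eef_rot'],s['force'],s['moment'],s['joints'])
w=snap('wrist','w1'); print(w['fovy'],ray(w,256,192))
cv2.imwrite('pics/w1x.png',cv2.resize(w['frame'],(800,600)))
for n in('top','scene'): snap(n,n[0]+'1')
```

```text
1.475 [0.44948986 0.1112289  0.34100482] [-3.93087928e-04 -2.26319599e-04  9.99999869e-01  2.38131552e-04] [-0.78775035 -0.0175686   0.00426189] [ 0.03248768 -0.03382805  0.00060715] [-1.49767084e-02 -1.51838575e-01  1.72487763e+00  4.64256726e-04
  1.56934693e+00 -1.58622653e+00]
66.83070892293271 (array([0.38259257, 0.11267635, 0.48529563]), array([ 0.2749605 ,  0.00198696, -0.96152333]))
```

View pics/w1x.png

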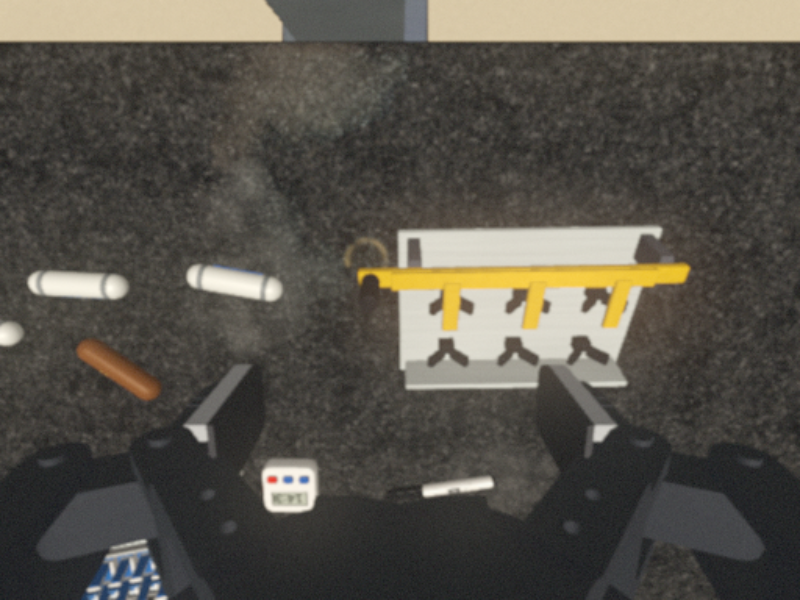

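The wrist view shows the rack with the comb shut and the black knob at (370,290). Dummy A at (235,282) has blue along its robot-side edge. Dummy B is at (78,285), and C is at the left edge.

Run:
```python
from h import *
w=load('w1');P=cloud(w);f=w['frame'].astype(int);Q=P.reshape(-1,3)
# bed plane: light pixels inside rack
u,v=np.array([(262,150),(300,205),(330,215),(395,200),(300,160),(390,160),(310,225),(355,220)]).T
pts=[]
for a,b in zip(u,v):
    if f[b,a].min()>140: pts.append(P[b,a])
print(np.round(pts,4))
# knob pixels
k=(f.max(2)<60)&(P[...,2]>.085)&(P[...,2]<.25)
k[:, :200]=0;k[:,262:]=0;k[:160]=0;k[215:]=0
vv,uu=np.nonzero(k);print(len(vv),uu.min(),uu.max(),vv.min(),vv.max());q=P[k];print(q.min(0),q.max(0),q.mean(0))
y=(f[...,0]<100)&(f[...,2]>180)&(f[...,1]>110)&(P[...,2]>.05)&(P[...,2]<.2)
q=P[y];print('yel',len(q),q.min(0).round(4),q.max(0).round(4))
# bar = rows of yellow: fit line of back edge per col
top=[(c,np.nonzero(y[:,c])[0].min()) for c in range(260,425,10)]
pp=np.array([P[r+3,c] for c,r in top]);print(pp.round(4))
# plane fit of bed by RANSAC on light pixels
m=(f.min(2)>130)&(P[...,2]>.0)&(P[...,2]<.13);m[:,:255]=0;m[:145]=0;m[226:]=0
q=P[m];best=None;rng=np.random.default_rng(0)
for _ in range(400):
    a=q[rng.choice(len(q),3,False)];n=np.cross(a[1]-a[0],a[2]-a[0]);n/=np.linalg.norm(n)+1e-12;d=abs((q-a[0])@n)<.002
    if best is None or d.sum()>best.sum():best=d
c=q[best].mean(0);n=np.linalg.svd(q[best]-c,full_matrices=False)[2][2];n*=np.sign(n[2]);print('plane',best.sum(),c,n,np.degrees(np.arccos(n[2])))
cv2.imwrite('pics/c2.png',cv2.resize(w['frame'][140:252,215:450],(800,381),interpolation=cv2.INTER_CUBIC))
```

```text
[[0.4377 0.1218 0.0791]
 [0.5299 0.1836 0.0455]
 [0.5494 0.2345 0.0383]
 [0.4527 0.1763 0.0738]
 [0.4528 0.3053 0.0728]
 [0.5703 0.2043 0.0302]
 [0.5598 0.2777 0.0341]]
8 231 238 177 190
[0.46430299 0.08314037 0.13114367] [0.47483086 0.09092856 0.15419053] [0.469329   0.08577934 0.14243882]
yel 3296 [0.456  0.0789 0.0674] [0.5156 0.348  0.1303]
[[0.463  0.1185 0.1261]
 [0.4626 0.131  0.1276]
 [0.4624 0.1435 0.1287]
 [0.4626 0.1562 0.1276]
 [0.4626 0.1688 0.1275]
 [0.4609 0.181  0.1293]
 [0.4612 0.1937 0.1281]
 [0.4614 0.2065 0.1273]
 [0.4613 0.219  0.1278]
 [0.4613 0.2316 0.1276]
 [0.4616 0.2447 0.1262]
 [0.46   0.2566 0.1277]
 [0.4599 0.269  0.1281]
 [0.4598 0.2814 0.1284]
 [0.4599 0.2941 0.1281]
 [0.4598 0.3064 0.1285]
 [0.4598 0.319  0.1284]]
plane 7562 [0.49566274 0.22585534 0.05755846] [0.34155762 0.00503561 0.93984734] 19.974064217215684
```

View pics/c2.png

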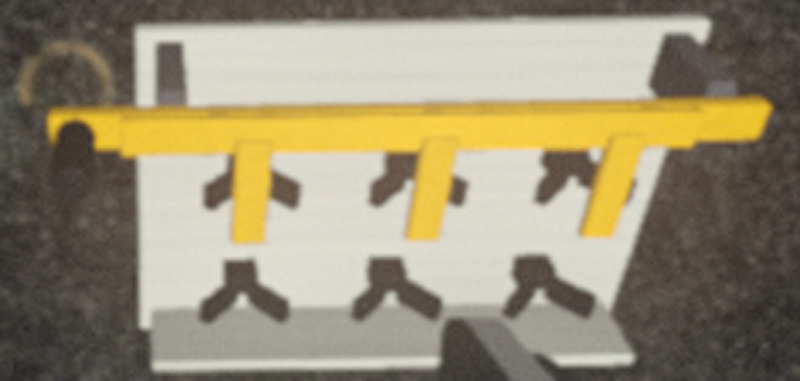

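Run:
```python
from h import *
w=load('w1');P=cloud(w)
for v in range(170,204,2): print(v,[tuple((P[v,u]*1000).round().astype(int)) for u in range(228,246,2)])
# rack features: lower saddles in crop px -> image
for name,(a,b) in dict(lo3=(243,290),lo2=(388,290),lo1=(540,285),t3=(250,240),t2=(423,238),t1=(598,235),bt3=(252,150)).items():
    u,v=215+a*235/800,140+b*112/381; print(name,px(w,u,v).round(4))
```

```text
170 [(np.int64(482), np.int64(66), np.int64(3)), (np.int64(482), np.int64(70), np.int64(3)), (np.int64(482), np.int64(73), np.int64(3)), (np.int64(482), np.int64(76), np.int64(2)), (np.int64(482), np.int64(80), np.int64(2)), (np.int64(383), np.int64(113), np.int64(485)), (np.int64(482), np.int64(87), np.int64(3)), (np.int64(482), np.int64(90), np.int64(4)), (np.int64(482), np.int64(93), np.int64(2))]
172 [(np.int64(485), np.int64(66), np.int64(3)), (np.int64(461), np.int64(80), np.int64(120)), (np.int64(460), np.int64(83), np.int64(121)), (np.int64(460), np.int64(85), np.int64(120)), (np.int64(460), np.int64(88), np.int64(120)), (np.int64(460), np.int64(90), np.int64(122)), (np.int64(460), np.int64(93), np.int64(122)), (np.int64(460), np.int64(95), np.int64(120)), (np.int64(460), np.int64(98), np.int64(122))]
174 [(np.int64(489), np.int64(66), np.int64(4)), (np.int64(462), np.int64(80), np.int64(124)), (np.int64(462), np.int64(83), np.int64(125)), (np.int64(462), np.int64(85), np.int64(123)), (np.int64(462), np.int64(88), np.int64(124)), (np.int64(462), np.int64(91), np.int64(126)), 
[... 5404 characters left out ...]
int64(86), np.int64(2)), (np.int64(536), np.int64(89), np.int64(1)), (np.int64(536), np.int64(93), np.int64(1))]
202 [(np.int64(539), np.int64(65), np.int64(1)), (np.int64(539), np.int64(68), np.int64(1)), (np.int64(540), np.int64(72), np.int64(0)), (np.int64(539), np.int64(75), np.int64(2)), (np.int64(539), np.int64(79), np.int64(3)), (np.int64(540), np.int64(82), np.int64(-1)), (np.int64(539), np.int64(86), np.int64(2)), (np.int64(539), np.int64(89), np.int64(1)), (np.int64(539), np.int64(93), np.int64(0))]
lo3 [0.5636 0.1627 0.0475]
lo2 [0.564  0.2318 0.0467]
lo1 [0.5618 0.3043 0.0456]
t3 [0.5159 0.1576 0.111 ]
t2 [0.5154 0.2272 0.1098]
t1 [0.5139 0.2969 0.1105]
bt3 [0.4752 0.1557 0.1246]
```

Request:
{"method": "apply_moves", "body": {
  "rows": [
    {"dp": [38, -22, -166], "angular": [0, 0.349, 0.01], "claw": 0},
    {"dp": [38, -22, -166], "angular": [0, 0.349, 0.01], "claw": 0},
    {"dp": [38, -22, -166], "angular": [0, 0.349, 0.01], "claw": 0},
    {"dp": [38, -22, -166], "angular": [0, 0.349, 0.01], "claw": 0},
    {"dp": [38, -22, -166], "angular": [0, 0.349, 0.01], "claw": 0},
    {"dp": [30, -22, -190], "angular": [0, 0.349, 0.01], "claw": 0},
    {"dp": [21, -22, -213], "angular": [0, 0.349, 0.01], "claw": 0},
    {"dp": [21, -22, -213], "angular": [0, 0.349, 0.01], "claw": 0},
    {"dp": [21, -22, -213], "angular": [0, 0.349, 0.01], "claw": -1},
    {"dp": [21, -22, -213], "angular": [0, 0.349, 0.01], "claw": -1},
    {"dp": [21, -22, -213], "angular": [0, 0.349, 0.01], "claw": -1},
    {"dp": [21, -22, -213], "angular": [0, 0.349, 0.01], "claw": -1},
    {"dp": [21, -22, -213], "angular": [0, 0.349, 0.01], "claw": -1}
  ],
  "newtons": 40
}}

```text
time: 3.25
ee_pos: [0.4728, 0.0886, 0.1309]
eef_rot: [-0.172, -0.005, 0.985, -0.0]
force: [-0.6, 1.0, 7.6]
gripper_width: 0.0145
gripper_force: 39.0
```

Request:
{"method": "apply_moves", "body": {
  "rows": [
    {"dp": [0, -12, 0], "angular": [0, 0, 0], "claw": -1},
    {"dp": [0, -24, 0], "angular": [0, 0, 0], "claw": -1},
    {"dp": [0, -36, 0], "angular": [0, 0, 0], "claw": -1},
    {"dp": [0, -40, 0], "angular": [0, 0, 0], "claw": -1},
    {"dp": [0, -40, 0], "angular": [0, 0, 0], "claw": -1},
    {"dp": [0, -38, 0], "angular": [0, 0, 0], "claw": 0},
    {"dp": [0, -38, 0], "angular": [0, 0, 0], "claw": 0},
    {"dp": [0, -38, 0], "angular": [0, 0, 0], "claw": 0},
    {"dp": [20, -38, 55], "angular": [0, 0, 0], "claw": 0},
    {"dp": [20, -38, 100], "angular": [0, 0, 0], "claw": 0}
  ]
}}

```text
time: 4.5
ee_pos: [0.4918, 0.05, 0.2298]
eef_rot: [-0.173, -0.005, 0.985, -0.0]
force: [0.6, -0.2, 0.5]
gripper_width: 0.0426
gripper_force: 0.0
```

Run:
```python
from h import *
s=sense(); print(s['time'],s['ee_pos'],s['force'])
t=snap('top','t2')
P=cloud(t);f=t['frame'].astype(int)
y=(f[...,0]<80)&(f[...,2]>180)&(f[...,1]>120)&(P[...,2]>.05)&(P[...,2]<.2)
q=P[y]; print('yel',q.min(0),q.max(0))
for tag in('t0','t2'):
    s=load(tag);g=s['frame'].astype(int);yy=(g[...,0]<80)&(g[...,2]>180)&(g[...,1]>120);yy[:100]=0;yy[250:]=0
    v,u=np.nonzero(yy);print(u.min(),u.max())
```

```text
4.5 [0.49184801 0.04995042 0.22979758] [ 0.57956626 -0.16057819  0.47139641]
yel [0.45803081 0.21991714 0.05339735] [0.51120588 0.31276746 0.13146707]
136 228
147 318
```

```bash
cat >> h.py <<'E'
from scipy.spatial.transform import Rotation as Ro
def cur():
    s=sense(); q=s['eef_rot']; return np.array(s['ee_pos']),Ro.from_quat([q[1],q[2],q[3],q[0]])
def tgt(pos,ydeg,z=(0,0,-1)):
    p,R=cur(); z=np.array(z,float);z/=np.linalg.norm(z)
    y=np.array([np.cos(np.radians(ydeg)),np.sin(np.radians(ydeg)),0]); y-=z*(y@z); y/=np.linalg.norm(y)
    T=Ro.from_matrix(np.c_[np.cross(y,z),y,z]); r=(T*R.inv()).as_rotvec()
    print('dp',((np.array(pos)-p)*1000).round(1),'rot',r.round(3),'deg',np.degrees(np.linalg.norm(r)).round(0)); return r
N=np.array([.342,.005,.94])
E
python3 -c "
from h import *
tgt([.497,-.0635,.15],-10.7)"
```

```text
dp [   2.8 -113.3  -86. ] rot [-0.298 -0.249 -1.748] deg 103.0
```

Request:
{"method": "apply_moves", "body": {
  "rows": [
    {"dp": [3, -60, 0], "angular": [-0.298, -0.249, -1.748], "claw": 1},
    {"dp": [3, -113, -30], "angular": [-0.298, -0.249, -1.748], "claw": 1},
    {"dp": [3, -113, -86], "angular": [-0.298, -0.249, -1.748], "claw": 1},
    {"dp": [3, -113, -86], "angular": [-0.298, -0.249, -1.748], "claw": 1},
    {"dp": [3, -113, -86], "angular": [-0.298, -0.249, -1.748], "claw": 1},
    {"dp": [3, -113, -86], "angular": [-0.298, -0.249, -1.748], "claw": 1},
    {"dp": [3, -113, -86], "angular": [-0.298, -0.249, -1.748], "claw": 1},
    {"dp": [3, -113, -86], "angular": [-0.298, -0.249, -1.748], "claw": 1},
    {"dp": [3, -113, -86], "angular": [-0.298, -0.249, -1.748], "claw": 1},
    {"dp": [3, -113, -86], "angular": [-0.298, -0.249, -1.748], "claw": 1},
    {"dp": [3, -113, -86], "angular": [-0.298, -0.249, -1.748], "claw": 1},
    {"dp": [3, -113, -86], "angular": [-0.298, -0.249, -1.748], "claw": 1}
  ]
}}

```text
time: 6.05
ee_pos: [0.494, -0.0627, 0.1423]
eef_rot: [-0.002, 0.769, 0.639, 0.004]
force: [1.5, -0.2, 0.6]
gripper_width: 0.0855
gripper_force: 0.0
```

Run:
```python
from h import *
p,R=cur(); print(sense()['time'],p,R.as_matrix().round(3).tolist(),sense()['force'],sense()['moment'],sense()['joints'])
w=snap('wrist','w3');t=snap('top','t3')
cv2.imwrite('pics/w3x.png',np.vstack([cv2.resize(w['frame'],(512,384)),cv2.resize(t['frame'][160:250,120:400],(512,165))]))
```

```text
6.05 [ 0.49397626 -0.06268031  0.14229271] [[0.183, 0.983, 0.003], [0.983, -0.183, 0.009], [0.009, 0.001, -1.0]] [ 1.45025175 -0.23621973  0.63755593] [-0.02487376 -0.06362797  0.02567958] [-0.37098888  0.11049125  1.88004364  0.00984758  1.15176614 -0.19087775]
```

View pics/w3x.png

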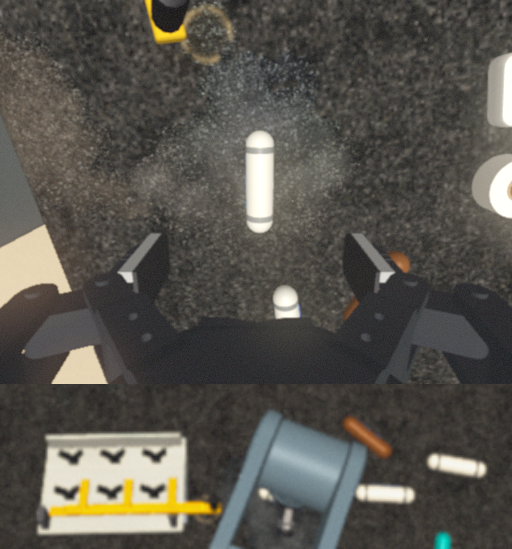

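The top strip shows the comb open, with its teeth between the saddles. The wrist view shows dummy A at (259,181) with no stripe visible from straight above. Dummy B is at (286,305), with blue at its right (+x) edge.

```bash
cat >> h.py <<'E'
def dummies(s,box=None,lo=.01,hi=.04,verb=True):
    P=cloud(s);f=s['frame'].astype(int)
    m=((P[...,2]>lo)&(P[...,2]<hi)&(s['range_z']>0)&((f.min(2)>90)|((f[...,0]-f[...,2]>25)&(f[...,0]-f[...,1]>20))))
    m=m.astype(np.uint8);n,l,st,c=cv2.connectedComponentsWithStats(m);out=[]
    for i in range(1,n):
        if st[i,4]<150: continue
        q=P[l==i]; box2=cv2.minAreaRect((q[:,:2]*1000).astype(np.float32)); L=max(box2[1]);W=min(box2[1])
        if not(60<L<115 and W<45): continue
        w=np.linalg.svd(q[:,:2]-q[:,:2].mean(0),full_matrices=False)[2][0]
        a=w*np.sign(w[1]); ctr=np.array(box2[0])/1000
        top=np.percentile(q[:,2],90)
        # stripe angle about the axis: + = toward e (e = perp horizontal with +x)
        e=np.array([a[1],-a[0]]); 
        fb=f[l==i]; b=(fb[:,0]-fb[:,2]>35); qs=q[b]; ang=None
        if b.sum()>5:
            # centre line = mean of non-ring symmetrical; use known radius
            d=(qs[:,:2]-ctr)@e; zz=qs[:,2]-.013; ang=np.degrees(np.arctan2(np.median(d),np.median(zz))); ang=(ang.round(1),b.sum(),(np.median(d)*1000).round(1),(np.median(zz)*1000).round(1),(((qs[:,:2]-ctr)@a).mean()*1000).round(1))
        if verb: print('ctr',ctr.round(4),'yaw',np.degrees(np.arctan2(a[1],a[0])).round(1),'LW',round(L),round(W),'top',top.round(4),'px',c[i].round(),'stripe',ang)
        out.append((ctr,a,ang))
    return out
E
python3 - <<'E'
from h import *
for t in('w1','w3','t3','t0','s0','s1'): print(t);dummies(load(t))
w=load('w1');s=load('s1')
a=cv2.resize(w['frame'][160:220,0:190],(760,240),interpolation=cv2.INTER_CUBIC)
b=cv2.resize(s['frame'][215:300,225:380],(760,340),interpolation=cv2.INTER_CUBIC)
cv2.imwrite('pics/c4.png',np.vstack([a,b]))
E
```

```text
w1
ctr [ 0.4964 -0.0615] yaw 79.1 LW 97 26 top 0.0276 px [150. 180.] stripe (np.float64(-96.8), np.int64(11), np.float64(-12.6), np.float64(-1.5), np.float64(-3.9))
ctr [ 0.4996 -0.2273] yaw 86.3 LW 99 27 top 0.0275 px [ 49. 182.] stripe None
ctr [0.7539 0.1837] yaw 99.3 LW 88 14 top 0.0161 px [293. 311.] stripe None
w3
ctr [ 0.7253 -0.0197] yaw 90.4 LW 63 13 top 0.0205 px [502.  91.] stripe None
ctr [ 0.4967 -0.0617] yaw 79.6 LW 98 26 top 0.0276 px [259. 181.] stripe None
t3
ctr [ 0.5455 -0.3538] yaw 79.3 LW 95 26 top 0.0277 px [369. 204.] stripe None
ctr [ 0.4971 -0.2283] yaw 87.1 LW 96 26 top 0.0282 px [330. 220.] stripe None
ctr [ 0.0558 -0.0745] yaw 41.5 LW 102 33 top 0.0182 px [281. 367.] stripe None
t0
ctr [ 0.5452 -0.3532] yaw 79.6 LW 95 26 top 0.0285 px [369. 204.] stripe None
ctr [ 0.4952 -0.0631] yaw 79.4 LW 99 26 top 0.0283 px [276. 221.] stripe None
ctr [ 0.4973 -0.2283] yaw 87.1 LW 97 26 top 0.0279 px [330. 220.] stripe None
s0
ctr [ 0.4932 -0.0645] yaw 80.9 LW 96 24 top 0.0261 px [252. 237.] stripe None
ctr [ 0.496  -0.2302] yaw 87.8 LW 98 25 top 0.0265 px [302. 252.] stripe None
ctr [ 0.5441 -0.3537] yaw 80.4 LW 97 24 top 0.0265 px [350. 256.] stripe None
s1
ctr [ 0.4945 -0.0633] yaw 80.8 LW 97 27 top 0.0264 px [252. 237.] stripe None
ctr [ 0.4957 -0.2305] yaw 88.2 LW 96 27 top 0.0265 px [302. 252.] stripe None
ctr [ 0.5452 -0.3536] yaw 80.8 LW 100 25 top 0.0266 px [350. 256.] stripe None
```

View pics/c4.png

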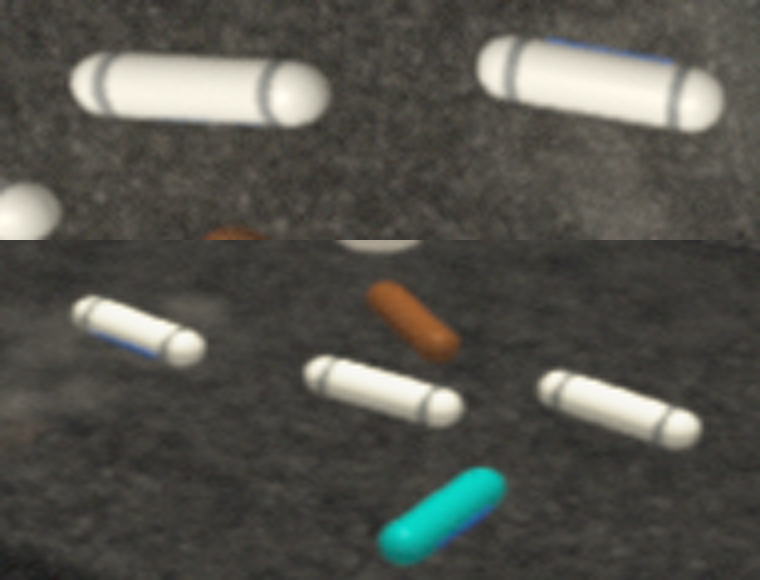

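A's stripe is about 100° from the top on the robot side. B's is about 90° from the top on the far (+x) side, and C's is hidden. I'll roll A toward +x.

Request:
{"method": "apply_moves", "body": {
  "rows": [
    {"dp": [-7, 3, -60], "angular": [0, 0, 0], "claw": -1},
    {"dp": [-7, 3, -90], "angular": [0, 0, 0], "claw": -1},
    {"dp": [-7, 3, -90], "angular": [0, 0, 0], "claw": -1},
    {"dp": [-7, 3, -90], "angular": [0, 0, 0], "claw": -1},
    {"dp": [-7, 3, -90], "angular": [0, 0, 0], "claw": -1},
    {"dp": [-7, 3, -112], "angular": [0, 0, 0], "claw": -1},
    {"dp": [-7, 3, -120], "angular": [0, 0, 0], "claw": -1},
    {"dp": [-7, 3, -120], "angular": [0, 0, 0], "claw": -1}
  ]
}}

```text
time: 7.15
ee_pos: [0.4892, -0.06, 0.025]
eef_rot: [-0.001, 0.77, 0.639, 0.005]
force: [-2.2, 1.8, 12.5]
gripper_width: -0.0001
gripper_force: 6.5
```

Contact at about 12 N, with the top at roughly 25 mm. Stroke next.

Request:
{"method": "apply_moves", "body": {
  "rows": [
    {"dp": [10, -2, 0], "angular": [0, 0, 0], "claw": -1},
    {"dp": [20, -4, 0], "angular": [0, 0, 0], "claw": -1},
    {"dp": [30, -6, 0], "angular": [0, 0, 0], "claw": -1},
    {"dp": [39, -7, 0], "angular": [0, 0, 0], "claw": -1},
    {"dp": [39, -7, 0], "angular": [0, 0, 0], "claw": -1},
    {"dp": [39, -7, 30], "angular": [0, 0, 0], "claw": -1},
    {"dp": [20, 0, 90], "angular": [0, 0, 0], "claw": 1},
    {"dp": [20, 0, 120], "angular": [0, 0, 0], "claw": 1},
    {"dp": [20, 0, 120], "angular": [0, 0, 0], "claw": 1},
    {"dp": [20, 0, 120], "angular": [0, 0, 0], "claw": 1}
  ]
}}

```text
time: 8.4
ee_pos: [0.5063, -0.0592, 0.1417]
eef_rot: [-0.003, 0.77, 0.638, 0.004]
force: [0.4, 0.1, -1.0]
gripper_width: 0.0722
gripper_force: 0.0
```

Run:
```python
from h import *
print(cur()[0]); w=snap('wrist','w4');dummies(w);s=snap('top','t4');dummies(s)
```

```text
[ 0.50633087 -0.05921281  0.141704  ]
ctr [ 0.7305 -0.02  ] yaw 89.0 LW 64 24 top 0.0226 px [495.  95.] stripe (np.float64(20.1), np.int64(212), np.float64(3.7), np.float64(10.2), np.float64(9.4))
ctr [ 0.5137 -0.0646] yaw 79.7 LW 98 26 top 0.0277 px [265. 186.] stripe (np.float64(-40.1), np.int64(312), np.float64(-9.5), np.float64(11.2), np.float64(-0.1))
ctr [ 0.5453 -0.3535] yaw 79.2 LW 95 26 top 0.0278 px [369. 204.] stripe None
ctr [ 0.4973 -0.2281] yaw 86.9 LW 96 26 top 0.028 px [330. 220.] stripe None
ctr [ 0.0572 -0.072 ] yaw 40.3 LW 108 33 top 0.0177 px [281. 367.] stripe None
```

Request:
{"method": "apply_moves", "body": {
  "rows": [
    {"dp": [2.5, -4.5, -60], "angular": [0, 0, 0], "claw": -1},
    {"dp": [2.5, -4.5, -90], "angular": [0, 0, 0], "claw": -1},
    {"dp": [2.5, -4.5, -90], "angular": [0, 0, 0], "claw": -1},
    {"dp": [2.5, -4.5, -90], "angular": [0, 0, 0], "claw": -1},
    {"dp": [2.5, -4.5, -90], "angular": [0, 0, 0], "claw": -1},
    {"dp": [2.5, -4.5, -112], "angular": [0, 0, 0], "claw": -1},
    {"dp": [2.5, -4.5, -120], "angular": [0, 0, 0], "claw": -1},
    {"dp": [2.5, -4.5, -120], "angular": [0, 0, 0], "claw": -1},
    {"dp": [10.5, -6, -120], "angular": [0, 0, 0], "claw": -1},
    {"dp": [18.5, -7.5, -120], "angular": [0, 0, 0], "claw": -1},
    {"dp": [26, -9, -120], "angular": [0, 0, 0], "claw": -1},
    {"dp": [26, -9, -120], "angular": [0, 0, 0], "claw": -1},
    {"dp": [26, -9, -100], "angular": [0, 0, 0], "claw": -1},
    {"dp": [18, -2, -40], "angular": [0, 0, 0], "claw": 1},
    {"dp": [18, -2, 0], "angular": [0, 0, 0], "claw": 1},
    {"dp": [18, -2, 0], "angular": [0, 0, 0], "claw": 1},
    {"dp": [18, -2, 0], "angular": [0, 0, 0], "claw": 1}
  ]
}}

```text
time: 10.62
ee_pos: [0.5249, -0.0613, 0.1426]
eef_rot: [-0.002, 0.77, 0.639, 0.004]
force: [-0.2, 1.1, -1.3]
gripper_width: 0.0722
gripper_force: 0.0
```

Run:
```python
from h import *
print(cur()[0]); w=snap('wrist','w5');dummies(w)
s=sense();print(s['time'],s['force'],s['moment'])
```

```text
[ 0.52488421 -0.06132274  0.14257486]
ctr [ 0.7409 -0.0196] yaw 91.7 LW 64 44 top 0.0227 px [485.  95.] stripe (np.float64(-25.4), np.int64(298), np.float64(-4.9), np.float64(10.2), np.float64(9.7))
ctr [ 0.5239 -0.0664] yaw 79.6 LW 98 26 top 0.0282 px [256. 188.] stripe (np.float64(3.5), np.int64(329), np.float64(0.9), np.float64(15.2), np.float64(0.2))
10.675 [-0.57710449 -0.32002082 -0.50150163] [0.0172932  0.05733809 0.01707116]
```

Stripe is at +3.5°, good. I'll take a moment baseline, then grasp and lift.

```bash
cat >> h.py <<'E'
def feel(n=10):
    F=[];M=[];T=[]
    for _ in range(n): snapshot('wrist'); s=sense(); F.append(s['force']);M.append(s['moment']);T.append(s['joint_torque'])
    F,M,T=map(np.array,(F,M,T)); print('F',F.mean(0).round(2),'M',M.mean(0).round(4),'sd',(M.std(0)/np.sqrt(n)).round(4),'T',T.mean(0).round(3)); return M.mean(0)
E
python3 -c "
from h import *
feel(8)"
```

```text
F [-0.36  0.13  0.08] M [ 0.0015 -0.0008 -0.0187] sd [0.0098 0.0075 0.0081] T [ 2.2000e-02 -4.1151e+01 -3.1860e+01  3.9000e-02  7.0000e-03 -0.0000e+00]
```

Request:
{"method": "apply_moves", "body": {
  "rows": [
    {"dp": [-1, -5, -60], "angular": [0, 0, 0], "claw": 1},
    {"dp": [-1, -5, -120], "angular": [0, 0, 0], "claw": 1},
    {"dp": [-1, -5, -138], "angular": [0, 0, 0], "claw": 1},
    {"dp": [-1, -5, -138], "angular": [0, 0, 0], "claw": -1},
    {"dp": [-1, -5, -138], "angular": [0, 0, 0], "claw": -1},
    {"dp": [-1, -5, -138], "angular": [0, 0, 0], "claw": -1},
    {"dp": [-1, -5, -138], "angular": [0, 0, 0], "claw": -1},
    {"dp": [-1, -5, -138], "angular": [0, 0, 0], "claw": -1},
    {"dp": [-1, -5, -138], "angular": [0, 0, 0], "claw": -1},
    {"dp": [-1, -5, -110], "angular": [0, 0, 0], "claw": -1},
    {"dp": [-1, -5, -80], "angular": [0, 0, 0], "claw": -1},
    {"dp": [-1, -5, -80], "angular": [0, 0, 0], "claw": -1},
    {"dp": [-1, -5, -80], "angular": [0, 0, 0], "claw": -1},
    {"dp": [-1, -5, -80], "angular": [0, 0, 0], "claw": -1}
  ],
  "newtons": 80
}}

```text
time: 12.82
ee_pos: [0.5228, -0.066, 0.0608]
eef_rot: [-0.004, 0.77, 0.638, 0.003]
force: [-1.1, 0.4, -4.2]
gripper_width: 0.0227
gripper_force: 79.7
```

```bash
python3 -c "
from h import *
print(cur()[0]);feel(8);w=snap('wrist','w6');dummies(w,lo=.03,hi=.11);s=snap('scene','s6')
cv2.imwrite('pics/w6x.png',w['frame'])"
```

```text
[ 0.52277078 -0.06600356  0.06081626]
F [ 0.08 -0.04 -3.91] M [ 0.0541 -0.009   0.0153] sd [0.0066 0.01   0.0059] T [ 9.000e-03 -4.511e+01 -2.934e+01 -2.000e-02 -2.000e-03  0.000e+00]
```

View pics/w6x.png

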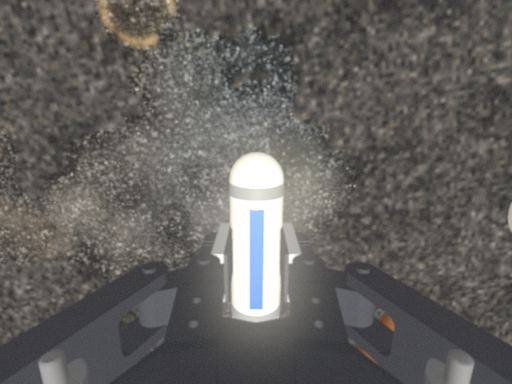

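A is held with its stripe up. Weight is about 3.9 N and Mx is +0.054, so the heavy end points to −y. Now I'll refine the lane centres from the earlier depth picture.

Run:
```python
from h import *
w=load('w6');print('stripe',[px(w,257,v).round(4) for v in (220,240,260,300)])
w=load('w1');P=cloud(w);f=w['frame'].astype(int)
o=np.array([.4957,.2259,.0576]); n=N/np.linalg.norm(N); bx=np.array([-.9397,-.0141,.342]);bx-=n*(bx@n);bx/=np.linalg.norm(bx);by=np.cross(n,bx)
B=np.stack([(P-o)@bx,(P-o)@by,(P-o)@n],-1)*1000
ok=(w['range_z']>0)&(B[...,2]>6)&(B[...,2]<45)&(f.max(2)<130)&(abs(B[...,1])<115)&(B[...,0]>-110)&(B[...,0]<0)
ok[:,:200]=0
n_,l,st,c=cv2.connectedComponentsWithStats(ok.astype(np.uint8))
for i in range(1,n_):
    if st[i,4]>30:
        q=B[l==i];print(st[i,4],c[i].round(),'min',np.percentile(q,2,0).round(1),'max',np.percentile(q,98,0).round(1))
m=(f[...,0]<100)&(f[...,2]>180)&(f[...,1]>110)&(B[...,2]>45)&(B[...,2]<70)
for lo,hi in((-110,-40),(-40,30),(30,110)):
    k=m&(B[...,1]>lo)&(B[...,1]<hi)&(B[...,0]<12)
    q=B[k];print('tooth',len(q),np.percentile(q,2,0).round(1),np.percentile(q,98,0).round(1))
q=B[(f.min(2)>110)&(abs(B[...,2])<3)&(abs(B[...,1])<140)&(abs(B[...,0])<150)];print('bed',np.percentile(q,.5,0),np.percentile(q,99.5,0))
print(bx,by,n)
```

```text
stripe [array([ 0.5276, -0.0471,  0.083 ]), array([ 0.5259, -0.0566,  0.0834]), array([ 0.524 , -0.0669,  0.0828]), array([ 0.5199, -0.0885,  0.0824])]
223 [331. 226.] min [-67.7 -21.8   6.4] max [-56.1  15.4  33. ]
237 [375. 225.] min [-68.  -91.5   7. ] max [-55.7 -54.4  33. ]
214 [286. 227.] min [-68.2  46.6   6.6] max [-56.   85.3  33.3]
tooth 56 [  1.3 -74.9  54.8] [ 11.7 -63.3  57.6]
tooth 56 [ 1.3 -4.5 55.1] [11.5  5.7 57.9]
tooth 55 [ 0.4 65.1 55.3] [11.5 75.  57.8]
bed [ -88.77560999 -119.61309469   -2.46516693] [ 66.38748362 113.30891162   2.288533  ]
[-0.93961753 -0.01409876  0.34193584] [ 1.49581075e-02 -9.99888114e-01 -1.23651290e-04] [0.34189933 0.00499853 0.93972329]
```

Saddle centres fit lanes at bed y offsets of −73, −3 and +66 mm in my frame. I'll carry A to hover over lane 1.

Run:
```python
from h import *
tgt([.5507,.2998,.1298],90.9,-N)
```

```text
dp [ 26.7 366.2  67.6] rot [0.297 0.251 1.753] deg 103.0
```

Request:
{"method": "apply_moves", "body": {
  "rows": [
    {"dp": [0, 0, 60], "angular": [0.059, 0.05, 0.35], "claw": -1},
    {"dp": [0, 20, 120], "angular": [0.089, 0.075, 0.526], "claw": -1},
    {"dp": [0, 60, 150], "angular": [0.119, 0.1, 0.7], "claw": -1},
    {"dp": [5, 100, 160], "angular": [0.149, 0.126, 0.876], "claw": -1},
    {"dp": [10, 150, 160], "angular": [0.178, 0.151, 1.05], "claw": -1},
    {"dp": [15, 200, 160], "angular": [0.208, 0.176, 1.227], "claw": -1},
    {"dp": [20, 250, 160], "angular": [0.238, 0.2, 1.4], "claw": -1},
    {"dp": [27, 300, 150], "angular": [0.267, 0.226, 1.578], "claw": -1},
    {"dp": [27, 340, 130], "angular": [0.297, 0.251, 1.753], "claw": -1},
    {"dp": [27, 366, 100], "angular": [0.297, 0.251, 1.753], "claw": -1},
    {"dp": [27, 366, 68], "angular": [0.297, 0.251, 1.753], "claw": -1},
    {"dp": [27, 366, 68], "angular": [0.297, 0.251, 1.753], "claw": -1},
    {"dp": [27, 366, 68], "angular": [0.297, 0.251, 1.753], "claw": -1}
  ]
}}

```text
time: 14.95
ee_pos: [0.5517, 0.2994, 0.1315]
eef_rot: [-0.173, -0.007, 0.985, -0.001]
force: [0.8, 0.9, -2.9]
gripper_width: 0.0231
gripper_force: 80.2
```

Run:
```python
from h import *
p,R=cur();print(sense()['time'],p,R.as_matrix().round(3).tolist());feel(8);print(sense()['gripper_width'])
tgt([.5507,.2998,.1298],90.9,-N)
w=snap('wrist','w7');s=snap('top','t7');dummies(s)
a=cv2.resize(s['frame'][170:260,120:260],(512,329),interpolation=cv2.INTER_CUBIC)
cv2.imwrite('pics/w7x.png',np.hstack([w['frame'][:,100:412],a[:,:]if 0 else cv2.copyMakeBorder(a[:, :480],0,55,0,0,cv2.BORDER_CONSTANT)]))
```

```text
14.95 [0.55167447 0.29943097 0.13145624] [[-0.94, -0.015, -0.341], [-0.014, 1.0, -0.004], [0.341, 0.001, -0.94]]
F [ 0.01 -0.2  -3.35] M [ 0.0062 -0.2962  0.0055] sd [0.0104 0.0117 0.0106] T [ 8.0000e-02 -6.3781e+01 -3.3221e+01  4.6200e-01  1.8810e+00  1.0000e-03]
0.022854728778783643
dp [-0.6  0.3 -1.1] rot [-0.001  0.001  0.001] deg 0.0
ctr [ 0.5453 -0.3535] yaw 79.7 LW 94 27 top 0.0276 px [369. 204.] stripe None
ctr [ 0.4971 -0.229 ] yaw 87.2 LW 98 26 top 0.0279 px [330. 220.] stripe None
```

View pics/w7x.png

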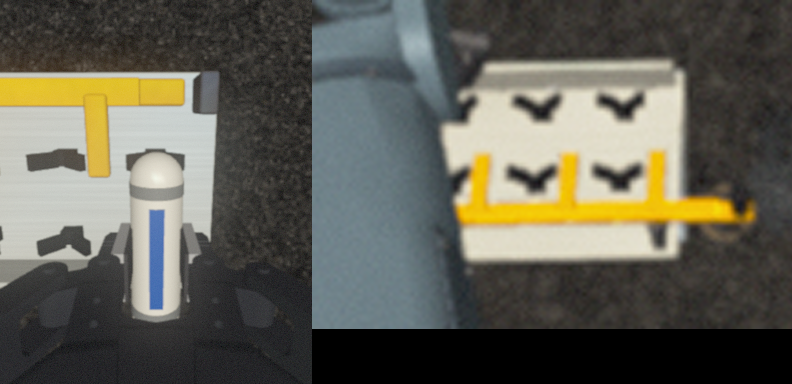

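A hovers over lane 1 with the rod axis in line with the upper saddle (155 against 156 px), and its stripe faces out. Descending.

Request:
{"method": "apply_moves", "body": {
  "rows": [
    {"dp": [-8, 0, -22], "angular": [0, 0, 0], "claw": -1},
    {"dp": [-15, 0, -41], "angular": [0, 0, 0], "claw": -1},
    {"dp": [-18, 0, -50], "angular": [0, 0, 0], "claw": -1},
    {"dp": [-20, 0, -55], "angular": [0, 0, 0], "claw": -1},
    {"dp": [-21, 0, -57.5], "angular": [0, 0, 0], "claw": -1},
    {"dp": [-21, 0, -57.5], "angular": [0, 0, 0], "claw": -1},
    {"dp": [-21, 0, -57.5], "angular": [0, 0, 0], "claw": -1}
  ]
}}

```text
time: 16.32
ee_pos: [0.5307, 0.2992, 0.0738]
eef_rot: [-0.173, -0.008, 0.985, -0.001]
force: [-0.9, -4.5, 4.2]
gripper_width: 0.0227
gripper_force: 80.9
```

Run:
```python
from h import *
print(cur()[0]);feel(4)
```

```text
[0.53066326 0.29919885 0.07383206]
F [ 0.22 -5.23  5.64] M [-0.7618  0.3872  0.381 ] sd [0.0099 0.015  0.0077] T [  2.634 -58.469 -29.352   1.758   0.365   0.103]
```

Request:
{"method": "apply_moves", "body": {
  "rows": [
    {"dp": [0, -2, 0], "angular": [0, 0, 0], "claw": -1},
    {"dp": [0, -2, 0], "angular": [0, 0, 0], "claw": -1},
    {"dp": [0, -2, -1], "angular": [0, 0, 0], "claw": -1},
    {"dp": [0, -2, -1], "angular": [0, 0, 0], "claw": -1}
  ]
}}

```text
time: 17.02
ee_pos: [0.5306, 0.2986, 0.0733]
eef_rot: [-0.173, -0.008, 0.985, -0.0]
force: [0.4, 2.1, 9.7]
gripper_width: 0.0226
gripper_force: 81.6
```

Run:
```python
from h import *
print(cur()[0]);feel(4)
```

```text
[0.5306434  0.2986389  0.07334271]
F [0.12 1.68 9.05] M [0.3686 0.5147 0.1048] sd [0.0163 0.0049 0.0066] T [ -1.102 -55.542 -26.786  -0.368   0.596   0.233]
```

Request:
{"method": "apply_moves", "body": {
  "rows": [
    {"dp": [0, 0.5, 2], "angular": [0, 0, 0], "claw": -0.1},
    {"dp": [0, 0.5, 2], "angular": [0, 0, 0], "claw": -0.1},
    {"dp": [0, 0.5, 2], "angular": [0, 0, 0], "claw": -0.1},
    {"dp": [0, 0.5, 2], "angular": [0, 0, 0], "claw": -0.1},
    {"dp": [8, 0.5, 22], "angular": [0, 0, 0], "claw": -0.1},
    {"dp": [21, 0.5, 58], "angular": [0, 0, 0], "claw": -0.1},
    {"dp": [30, 0.5, 83], "angular": [0, 0, 0], "claw": 0.1},
    {"dp": [30, 0.5, 83], "angular": [0, 0, 0], "claw": 0.1}
  ]
}}

```text
time: 18.23
ee_pos: [0.5618, 0.2983, 0.1569]
eef_rot: [-0.171, -0.007, 0.985, -0.0]
force: [1.3, 0.5, 0.0]
gripper_width: 0.0469
gripper_force: 0.0
```

```bash
cat >> h.py <<'E'
def bed(P,o=(.4957,.2259,.0576)):
    n=N/np.linalg.norm(N); bx=np.array([-.9397,-.0141,.342]);bx-=n*(bx@n);bx/=np.linalg.norm(bx);by=np.cross(n,bx)
    return np.stack([(P-np.array(o))@bx,(P-np.array(o))@by,(P-np.array(o))@n],-1)*1000
def seated(s):
    B=bed(cloud(s));f=s['frame'].astype(int)
    for nm,y0 in((1,-73),(2,-3),(3,66.5)):
        m=(s['range_z']>0)&(abs(B[...,1]-y0)<20)&(B[...,0]>-100)&(B[...,0]<40)&(B[...,2]>36)&(B[...,2]<54)&((f.min(2)>80)|(f[...,0]-f[...,2]>35))
        b=m&(f[...,0]-f[...,2]>35)
        if m.sum()<60: print(nm,'empty',m.sum());continue
        q=B[m];qb=B[b]; lo,hi=np.percentile(q,1,0),np.percentile(q,99,0); l,h=(np.percentile(qb,2,0),np.percentile(qb,98,0)) if b.sum()>5 else (0,0)
        k=abs(q[:,0]+28)<45; sl=np.polyfit(q[k,0],q[k,1],1)[0] if k.sum()>20 else 0
        print(nm,'x',lo[0].round(1),hi[0].round(1),'y',lo[1].round(1),hi[1].round(1),'top',hi[2].round(1),'yawslope',round(sl,3),'stripe x,y mid',((l+h)/2).round(1) if b.sum()>5 else None,b.sum())
E
python3 - <<'E'
from h import *
print(cur()[0]);w=snap('wrist','w8');seated(w)
t=snap('top','t8');dummies(t)
E
```

```text
[0.56183148 0.29834142 0.15691162]
1 x -92.7 17.5 y -88.1 -58.1 top 49.4 yawslope 0.0 stripe x,y mid [-30.2 -74.7  48.6] 518
2 empty 29
3 x -93.4 -87.6 y 47.4 85.7 top 39.0 yawslope 0 stripe x,y mid None 0
ctr [ 0.546  -0.3534] yaw 79.1 LW 95 27 top 0.0284 px [369. 204.] stripe None
ctr [ 0.4972 -0.2287] yaw 86.9 LW 97 26 top 0.0281 px [330. 220.] stripe None
```

A is seated: stripe mid y −74.7 and rod mid −73.1, so about 7° off. On to B.

Run:
```python
from h import *
tgt([.507,-.2290,.06],-3)
```

```text
dp [ -52.3 -526.9  -93.7] rot [-0.283 -0.272 -1.62 ] deg 96.0
```

Request:
{"method": "apply_moves", "body": {
  "rows": [
    {"dp": [0, 0, 62], "angular": [0, 0, 0], "claw": -1},
    {"dp": [0, -50, 90], "angular": [-0.03, -0.03, -0.17], "claw": -1},
    {"dp": [0, -110, 90], "angular": [-0.06, -0.057, -0.34], "claw": -1},
    {"dp": [0, -170, 90], "angular": [-0.09, -0.086, -0.515], "claw": -1},
    {"dp": [0, -230, 90], "angular": [-0.12, -0.115, -0.686], "claw": -1},
    {"dp": [-10, -290, 90], "angular": [-0.15, -0.144, -0.86], "claw": -1},
    {"dp": [-20, -350, 90], "angular": [-0.18, -0.173, -1.03], "claw": -1},
    {"dp": [-30, -410, 60], "angular": [-0.21, -0.2, -1.2], "claw": -1},
    {"dp": [-40, -460, 20], "angular": [-0.24, -0.23, -1.37], "claw": -1},
    {"dp": [-52, -510, -20], "angular": [-0.27, -0.26, -1.545], "claw": -1},
    {"dp": [-52, -527, -60], "angular": [-0.283, -0.272, -1.62], "claw": -1},
    {"dp": [-52, -527, -94], "angular": [-0.283, -0.272, -1.62], "claw": -1},
    {"dp": [-52, -527, -94], "angular": [-0.283, -0.272, -1.62], "claw": -1},
    {"dp": [-52, -527, -94], "angular": [-0.283, -0.272, -1.62], "claw": -1}
  ]
}}

```text
time: 20.08
ee_pos: [0.5081, -0.2285, 0.0611]
eef_rot: [0.0, 0.725, 0.689, -0.0]
force: [0.2, 0.2, 0.6]
gripper_width: 0.0001
gripper_force: 0.0
```

Run:
```python
from h import *
w=snap('wrist','w9');dummies(w);dummies(snap('scene','s9')); tgt([.507,-.2290,.022],-3)
```

```text
ctr [ 0.5971 -0.1996] yaw 50.7 LW 84 15 top 0.0281 px [397. 164.] stripe None
ctr [ 0.5003 -0.2143] yaw 84.6 LW 71 27 top 0.0276 px [243. 186.] stripe (np.float64(84.8), np.int64(47), np.float64(13.5), np.float64(1.2), np.float64(-4.6))
ctr [ 0.4955 -0.2299] yaw 88.5 LW 98 25 top 0.0267 px [302. 252.] stripe None
ctr [ 0.543  -0.3535] yaw 80.9 LW 98 24 top 0.0264 px [351. 256.] stripe None
dp [ -2.1   0.1 -40.4] rot [ 0.003  0.002 -0.001] deg 0.0
```

Request:
{"method": "apply_moves", "body": {
  "rows": [
    {"dp": [0, 0, -30], "angular": [0, 0, 0], "claw": -1},
    {"dp": [0, 0, -40], "angular": [0, 0, 0], "claw": -1},
    {"dp": [0, 0, -40], "angular": [0, 0, 0], "claw": -1},
    {"dp": [-11, 0.5, -40], "angular": [0, 0, 0], "claw": -1},
    {"dp": [-22, 1, -40], "angular": [0, 0, 0], "claw": -1},
    {"dp": [-33, 1.5, -40], "angular": [0, 0, 0], "claw": -1},
    {"dp": [-44, 2, -40], "angular": [0, 0, 0], "claw": -1},
    {"dp": [-44, 2, -40], "angular": [0, 0, 0], "claw": -1},
    {"dp": [-44, 2, -10], "angular": [0, 0, 0], "claw": -1},
    {"dp": [-30, 1, 50], "angular": [0, 0, 0], "claw": 1},
    {"dp": [-30, 1, 80], "angular": [0, 0, 0], "claw": 1},
    {"dp": [-30, 1, 80], "angular": [0, 0, 0], "claw": 1},
    {"dp": [-30, 1, 80], "angular": [0, 0, 0], "claw": 1}
  ]
}}

```text
time: 21.8
ee_pos: [0.4777, -0.2275, 0.1406]
eef_rot: [0.0, 0.725, 0.689, -0.0]
force: [-0.8, -0.4, -0.8]
gripper_width: 0.0723
gripper_force: 0.0
```

Run:
```python
from h import *
print(cur()[0],sense()['time']);w=snap('wrist','w10');dummies(w)
```

```text
[ 0.47765961 -0.22745406  0.14062039] 21.8
ctr [ 0.5951 -0.1994] yaw 50.4 LW 77 5 top 0.0283 px [387. 149.] stripe None
ctr [ 0.4764 -0.2268] yaw 86.9 LW 97 26 top 0.0281 px [255. 181.] stripe (np.float64(5.0), np.int64(376), np.float64(1.3), np.float64(15.1), np.float64(-0.6))
ctr [ 0.5481 -0.3479] yaw 84.2 LW 79 26 top 0.0275 px [324. 298.] stripe None
```

Request:
{"method": "apply_moves", "body": {
  "rows": [
    {"dp": [-2, 0.6, -60], "angular": [0, 0.087, 0], "claw": 1},
    {"dp": [-2, 0.6, -115], "angular": [0, 0.087, 0], "claw": 1},
    {"dp": [-2, 0.6, -134], "angular": [0, 0.087, 0], "claw": 1},
    {"dp": [-2, 0.6, -134], "angular": [0, 0.087, 0], "claw": -1},
    {"dp": [-2, 0.6, -134], "angular": [0, 0.087, 0], "claw": -1},
    {"dp": [-2, 0.6, -134], "angular": [0, 0.087, 0], "claw": -1},
    {"dp": [-2, 0.6, -134], "angular": [0, 0.087, 0], "claw": -1},
    {"dp": [-2, 0.6, -134], "angular": [0, 0.087, 0], "claw": -1},
    {"dp": [-2, 0.6, -134], "angular": [0, 0.087, 0], "claw": -1},
    {"dp": [-2, 0.6, -134], "angular": [0, 0.087, 0], "claw": -1},
    {"dp": [-2, 0.6, -110], "angular": [0, 0, 0], "claw": -1},
    {"dp": [-2, 0.6, -80], "angular": [0, 0, 0], "claw": -1},
    {"dp": [-2, 0.6, -80], "angular": [0, 0, 0], "claw": -1},
    {"dp": [-2, 0.6, -80], "angular": [0, 0, 0], "claw": -1},
    {"dp": [-2, 0.6, -80], "angular": [0, 0, 0], "claw": -1}
  ]
}}

```text
time: 23.72
ee_pos: [0.4752, -0.2266, 0.0594]
eef_rot: [-0.001, 0.725, 0.688, -0.001]
force: [-0.4, -0.8, -2.9]
gripper_width: 0.023
gripper_force: 80.1
```

Run:
```python
from h import *
print(cur()[0],sense()['time']);feel(12);w=snap('wrist','w11')
f=w['frame'].astype(int);P=cloud(w);b=(f[...,0]-f[...,2]>35)&(P[...,2]>.06)&(P[...,2]<.11);q=P[b];print(b.sum(),q.mean(0),q.min(0),q.max(0))
```

```text
[ 0.47520937 -0.22660939  0.05943504] 23.725
F [ 0.14  0.22 -3.54] M [0.0756 0.0015 0.0008] sd [0.0072 0.0085 0.0062] T [ 5.0000e-03 -4.5091e+01 -2.9287e+01 -6.0000e-02 -4.6000e-02  0.0000e+00]
1271 [ 0.47572221 -0.22633458  0.07975732] [ 0.47111503 -0.25379902  0.07787404] [ 0.47993509 -0.20150653  0.08195507]
```

B's heavy end is also toward −y (21 mm offset). Carrying it to lane 2.

Run:
```python
from h import *
tgt([.5521,.2291,.1297],90.9,-N)
```

```text
dp [ 76.1 456.5  68.9] rot [0.282 0.272 1.62 ] deg 96.0
```

Request:
{"method": "apply_moves", "body": {
  "rows": [
    {"dp": [0, 0, 60], "angular": [0.03, 0.03, 0.17], "claw": -1},
    {"dp": [5, 30, 110], "angular": [0.06, 0.057, 0.34], "claw": -1},
    {"dp": [10, 80, 150], "angular": [0.09, 0.086, 0.515], "claw": -1},
    {"dp": [20, 135, 165], "angular": [0.12, 0.115, 0.686], "claw": -1},
    {"dp": [30, 190, 170], "angular": [0.15, 0.144, 0.86], "claw": -1},
    {"dp": [40, 245, 170], "angular": [0.18, 0.173, 1.03], "claw": -1},
    {"dp": [50, 300, 170], "angular": [0.21, 0.2, 1.2], "claw": -1},
    {"dp": [60, 350, 170], "angular": [0.24, 0.23, 1.37], "claw": -1},
    {"dp": [70, 400, 170], "angular": [0.27, 0.26, 1.545], "claw": -1},
    {"dp": [76, 440, 150], "angular": [0.282, 0.272, 1.62], "claw": -1},
    {"dp": [76, 456, 110], "angular": [0.282, 0.272, 1.62], "claw": -1},
    {"dp": [76, 456, 69], "angular": [0.282, 0.272, 1.62], "claw": -1},
    {"dp": [76, 456, 69], "angular": [0.282, 0.272, 1.62], "claw": -1},
    {"dp": [76, 456, 69], "angular": [0.282, 0.272, 1.62], "claw": -1}
  ]
}}

```text
time: 26.12
ee_pos: [0.5529, 0.2286, 0.1313]
eef_rot: [-0.173, -0.007, 0.985, -0.001]
force: [-0.5, 0.6, -3.3]
gripper_width: 0.0231
gripper_force: 80.2
```

Run:
```python
from h import *
p,R=cur();print(p,sense()['time'],sense()['gripper_width']);feel(8);w=snap('wrist','w12');seated(w)
f=w['frame'].astype(int);P=cloud(w);b=(f[...,0]-f[...,2]>35);b[:,:200]=0;b[:,312:]=0;q=bed(P[b]);print(b.sum(),np.median(q,0),bed(p))
tgt([.5323,.2288,.0752],90.9,-N)
cv2.imwrite('pics/w12x.png',w['frame'])
```

```text
[0.55290846 0.22856812 0.13130521] 26.125 0.023101552580460386
F [ 0.15  0.25 -3.52] M [-0.0033 -0.2933 -0.0011] sd [0.0065 0.0106 0.0112] T [ 5.3000e-02 -6.0823e+01 -3.2602e+01  2.7500e-01  1.9040e+00  1.0000e-03]
1 x -69.9 17.8 y -84.4 -60.8 top 49.5 yawslope -0.013 stripe x,y mid [-30.6 -74.3  48.5] 705
2 empty 15
3 empty 0
1332 [-27.88247687  -3.64019588 106.75704325] [-28.58923706  -1.82120527  88.83537495]
dp [-19.9   0.2 -55.1] rot [0.    0.001 0.   ] deg 0.0
```

View pics/w12x.png

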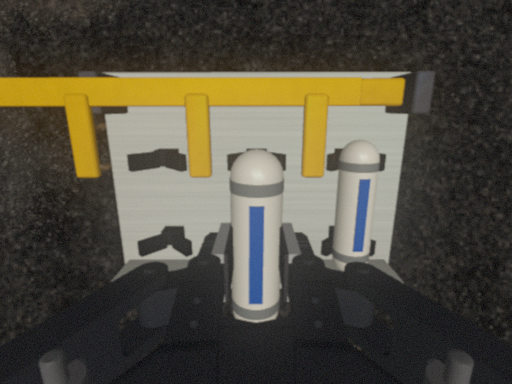

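B hovers over lane 2 with its stripe centred, and A sits in lane 1 on the right. Descending.

Request:
{"method": "apply_moves", "body": {
  "rows": [
    {"dp": [-8, 0, -22], "angular": [0, 0, 0], "claw": -1},
    {"dp": [-15, 0, -41], "angular": [0, 0, 0], "claw": -1},
    {"dp": [-18, 0, -50], "angular": [0, 0, 0], "claw": -1},
    {"dp": [-20, 0, -54], "angular": [0, 0, 0], "claw": -1},
    {"dp": [-20.5, 0, -57], "angular": [0, 0, 0], "claw": -1},
    {"dp": [-20.5, 0, -57], "angular": [0, 0, 0], "claw": -1},
    {"dp": [-20.5, 0, -57], "angular": [0, 0, 0], "claw": -1}
  ]
}}

```text
time: 27.45
ee_pos: [0.5323, 0.2288, 0.0758]
eef_rot: [-0.173, -0.008, 0.985, -0.001]
force: [-4.7, -2.0, 9.4]
gripper_width: 0.0227
gripper_force: 81.5
```

Run:
```python
from h import *
print(cur()[0]);feel(3)
```

```text
[0.53225164 0.22881173 0.07584805]
F [-4.09 -0.99  9.  ] M [-0.1614  0.9953  0.2788] sd [0.0087 0.0166 0.0129] T [ -0.428 -54.04  -28.998   0.344  -0.677   0.201]
```

Request:
{"method": "apply_moves", "body": {
  "rows": [
    {"dp": [0, 0, 2], "angular": [0, 0, 0], "claw": -0.1},
    {"dp": [0, 0, 2], "angular": [0, 0, 0], "claw": -0.1},
    {"dp": [0, 0, 2], "angular": [0, 0, 0], "claw": -0.1},
    {"dp": [0, 0, 2], "angular": [0, 0, 0], "claw": -0.1},
    {"dp": [8, 0, 22], "angular": [0, 0, 0], "claw": -0.1},
    {"dp": [21, 0, 56], "angular": [0, 0, 0], "claw": -0.1},
    {"dp": [30, 0, 81], "angular": [0, 0, 0], "claw": 0.1},
    {"dp": [30, 0, 81], "angular": [0, 0, 0], "claw": 0.1},
    {"dp": [30, 0, 81], "angular": [0, 0, 0], "claw": 0.1}
  ]
}}

```text
time: 28.72
ee_pos: [0.5605, 0.2286, 0.1524]
eef_rot: [-0.174, -0.008, 0.985, -0.001]
force: [0.5, -0.8, -0.8]
gripper_width: 0.047
gripper_force: 0.0
```

Run:
```python
from h import *
print(cur()[0],sense()['time']);w=snap('wrist','w13');seated(w);feel(8);dummies(snap('top','t13'))
```

```text
[0.56049868 0.22857426 0.15240603] 28.725
1 x -73.3 17.7 y -85.2 -60.8 top 49.5 yawslope 0.022 stripe x,y mid [-30.5 -74.3  48.6] 571
2 x -91.8 18.8 y -17.0 11.5 top 49.6 yawslope 0.001 stripe x,y mid [-29.1  -4.   48.6] 522
3 empty 20
F [-0.11 -0.07  0.11] M [-0.008  -0.1641 -0.018 ] sd [0.0061 0.0112 0.0099] T [-8.0000e-03 -5.9790e+01 -3.2316e+01  2.3000e-01  1.6130e+00  0.0000e+00]
ctr [ 0.5454 -0.3539] yaw 79.5 LW 97 26 top 0.0285 px [369. 204.] stripe None
```

B is seated (stripe mid −4.0, rod mid −3) and the moment check agrees with its heavy end being low. Now C.

Run:
```python
from h import *
tgt([.5565,-.3560,.06],-10.5)
```

```text
dp [  -4.9 -584.7  -93.6] rot [-0.304 -0.257 -1.749] deg 103.0
```

Request:
{"method": "apply_moves", "body": {
  "rows": [
    {"dp": [0, 0, 62], "angular": [0, 0, 0], "claw": -1},
    {"dp": [0, -50, 90], "angular": [-0.03, -0.025, -0.17], "claw": -1},
    {"dp": [0, -110, 90], "angular": [-0.06, -0.05, -0.34], "claw": -1},
    {"dp": [0, -170, 90], "angular": [-0.09, -0.076, -0.515], "claw": -1},
    {"dp": [0, -230, 90], "angular": [-0.12, -0.1, -0.686], "claw": -1},
    {"dp": [0, -290, 90], "angular": [-0.15, -0.127, -0.86], "claw": -1},
    {"dp": [0, -350, 80], "angular": [-0.18, -0.152, -1.03], "claw": -1},
    {"dp": [0, -410, 60], "angular": [-0.21, -0.177, -1.2], "claw": -1},
    {"dp": [0, -465, 30], "angular": [-0.24, -0.203, -1.37], "claw": -1},
    {"dp": [0, -520, 0], "angular": [-0.27, -0.228, -1.545], "claw": -1},
    {"dp": [-5, -570, -30], "angular": [-0.304, -0.257, -1.749], "claw": -1},
    {"dp": [-5, -585, -60], "angular": [-0.304, -0.257, -1.749], "claw": -1},
    {"dp": [-5, -585, -94], "angular": [-0.304, -0.257, -1.749], "claw": -1},
    {"dp": [-5, -585, -94], "angular": [-0.304, -0.257, -1.749], "claw": -1},
    {"dp": [-5, -585, -94], "angular": [-0.304, -0.257, -1.749], "claw": -1}
  ]
}}

```text
time: 31.1
ee_pos: [0.5572, -0.3566, 0.0611]
eef_rot: [0.001, 0.769, 0.64, 0.0]
force: [0.4, 0.4, 0.4]
gripper_width: 0.0002
gripper_force: 0.0
```

Run:
```python
from h import *
w=snap('wrist','w14');dummies(w);dummies(snap('scene','s14')); tgt([.5565,-.3560,.022],-10.5)
f=w['frame'].astype(int);P=cloud(w);b=(f[...,0]-f[...,2]>35)&(P[...,2]<.03);print(b.sum(),P[b].mean(0) if b.any() else '')
```

```text
ctr [ 0.5497 -0.342 ] yaw 76.2 LW 76 26 top 0.0276 px [241. 184.] stripe None
ctr [ 0.5447 -0.3536] yaw 80.5 LW 99 25 top 0.0266 px [350. 256.] stripe None
dp [ -1.3   0.9 -40. ] rot [ 0.002  0.003 -0.001] deg 0.0
2841 [ 0.4148556  -0.32284461  0.02199889]
```

Request:
{"method": "apply_moves", "body": {
  "rows": [
    {"dp": [0, 0, -30], "angular": [0, 0, 0], "claw": -1},
    {"dp": [0, 0, -40], "angular": [0, 0, 0], "claw": -1},
    {"dp": [0, 0, -40], "angular": [0, 0, 0], "claw": -1},
    {"dp": [-12, 2.2, -40], "angular": [0, 0, 0], "claw": -1},
    {"dp": [-24, 4.4, -40], "angular": [0, 0, 0], "claw": -1},
    {"dp": [-36, 6.7, -40], "angular": [0, 0, 0], "claw": -1},
    {"dp": [-48, 9, -40], "angular": [0, 0, 0], "claw": -1},
    {"dp": [-48, 9, -40], "angular": [0, 0, 0], "claw": -1},
    {"dp": [-48, 9, -10], "angular": [0, 0, 0], "claw": -1},
    {"dp": [-32, 9, 50], "angular": [0, 0, 0], "claw": 1},
    {"dp": [-32, 9, 80], "angular": [0, 0, 0], "claw": 1},
    {"dp": [-32, 9, 80], "angular": [0, 0, 0], "claw": 1},
    {"dp": [-32, 9, 80], "angular": [0, 0, 0], "claw": 1}
  ]
}}

```text
time: 32.83
ee_pos: [0.5241, -0.3468, 0.1391]
eef_rot: [-0.0, 0.769, 0.64, 0.0]
force: [-0.4, 1.2, -0.1]
gripper_width: 0.0723
gripper_force: 0.0
```

Run:
```python
from h import *
print(cur()[0],sense()['time']);w=snap('wrist','w15');dummies(w)
cv2.imwrite('pics/w15x.png',w['frame'])
```

```text
[ 0.52414359 -0.34676926  0.1391399 ] 32.825
ctr [ 0.5224 -0.3482] yaw 79.9 LW 97 26 top 0.0278 px [255. 184.] stripe (np.float64(23.1), np.int64(322), np.float64(5.8), np.float64(13.6), np.float64(-0.6))
```

Request:
{"method": "apply_moves", "body": {
  "rows": [
    {"dp": [1.3, -1.9, -60], "angular": [0, 0, 0], "claw": -1},
    {"dp": [1.3, -1.9, -88], "angular": [0, 0, 0], "claw": -1},
    {"dp": [1.3, -1.9, -88], "angular": [0, 0, 0], "claw": -1},
    {"dp": [1.3, -1.9, -88], "angular": [0, 0, 0], "claw": -1},
    {"dp": [1.3, -1.9, -88], "angular": [0, 0, 0], "claw": -1},
    {"dp": [1.3, -1.9, -110], "angular": [0, 0, 0], "claw": -1},
    {"dp": [1.3, -1.9, -118], "angular": [0, 0, 0], "claw": -1},
    {"dp": [1.3, -1.9, -118], "angular": [0, 0, 0], "claw": -1},
    {"dp": [-6.5, -0.4, -118], "angular": [0, 0, 0], "claw": -1},
    {"dp": [-14.4, 1, -118], "angular": [0, 0, 0], "claw": -1},
    {"dp": [-14.4, 1, -118], "angular": [0, 0, 0], "claw": -1},
    {"dp": [-14.4, 1, -90], "angular": [0, 0, 0], "claw": -1},
    {"dp": [-7, 0, -40], "angular": [0, 0, 0], "claw": 1},
    {"dp": [-7, 0, 0], "angular": [0, 0, 0], "claw": 1},
    {"dp": [-7, 0, 0], "angular": [0, 0, 0], "claw": 1},
    {"dp": [-7, 0, 0], "angular": [0, 0, 0], "claw": 1}
  ]
}}

```text
time: 34.88
ee_pos: [0.5168, -0.3467, 0.1384]
eef_rot: [-0.001, 0.769, 0.64, -0.0]
force: [0.4, 0.5, -0.2]
gripper_width: 0.0726
gripper_force: 0.0
```

Run:
```python
from h import *
print(cur()[0],sense()['time']);w=snap('wrist','w16');dummies(w)
```

```text
[ 0.51684009 -0.34669132  0.13839869] 34.875
ctr [ 0.515  -0.3468] yaw 79.9 LW 98 26 top 0.0281 px [255. 183.] stripe (np.float64(-4.7), np.int64(378), np.float64(-1.3), np.float64(15.1), np.float64(-0.5))
```

Request:
{"method": "apply_moves", "body": {
  "rows": [
    {"dp": [-1.2, -0.2, -60], "angular": [-0.016, -0.088, 0], "claw": 1},
    {"dp": [-1.2, -0.2, -115], "angular": [-0.016, -0.088, 0], "claw": 1},
    {"dp": [-1.2, -0.2, -132], "angular": [-0.016, -0.088, 0], "claw": 1},
    {"dp": [-1.2, -0.2, -132], "angular": [-0.016, -0.088, 0], "claw": -1},
    {"dp": [-1.2, -0.2, -132], "angular": [-0.016, -0.088, 0], "claw": -1},
    {"dp": [-1.2, -0.2, -132], "angular": [-0.016, -0.088, 0], "claw": -1},
    {"dp": [-1.2, -0.2, -132], "angular": [-0.016, -0.088, 0], "claw": -1},
    {"dp": [-1.2, -0.2, -132], "angular": [-0.016, -0.088, 0], "claw": -1},
    {"dp": [-1.2, -0.2, -132], "angular": [-0.016, -0.088, 0], "claw": -1},
    {"dp": [-1.2, -0.2, -132], "angular": [-0.016, -0.088, 0], "claw": -1},
    {"dp": [-1.2, -0.2, -110], "angular": [0, 0, 0], "claw": -1},
    {"dp": [-1.2, -0.2, -80], "angular": [0, 0, 0], "claw": -1},
    {"dp": [-1.2, -0.2, -80], "angular": [0, 0, 0], "claw": -1},
    {"dp": [-1.2, -0.2, -80], "angular": [0, 0, 0], "claw": -1},
    {"dp": [-1.2, -0.2, -80], "angular": [0, 0, 0], "claw": -1}
  ]
}}

```text
time: 36.8
ee_pos: [0.5152, -0.3466, 0.0581]
eef_rot: [-0.001, 0.769, 0.639, -0.0]
force: [-0.7, -0.8, -4.0]
gripper_width: 0.0229
gripper_force: 79.7
```

Run:
```python
from h import *
print(cur()[0],sense()['time']);feel(12);w=snap('wrist','w17')
f=w['frame'].astype(int);P=cloud(w);b=(f[...,0]-f[...,2]>35)&(P[...,2]>.06)&(P[...,2]<.11);q=P[b];print(b.sum(),q.mean(0),q.min(0),q.max(0))
```

```text
[ 0.51515951 -0.34659302  0.05809946] 36.8
F [-0.08  0.13 -3.67] M [-0.0455  0.0114 -0.0073] sd [0.0069 0.0086 0.0092] T [ 4.0000e-03 -5.5682e+01 -3.1051e+01  3.9000e-02  3.7000e-02 -0.0000e+00]
1308 [ 0.51668537 -0.34568202  0.07768169] [ 0.50891568 -0.37292766  0.07572325] [ 0.52385286 -0.32127883  0.07933023]
```

C's heavy end points to +y (Mx = −0.046), so it turns the other way. Carrying it to lane 3.

Run:
```python
from h import *
tgt([.5518,.1593,.1305],-89.1,-N)
```

```text
dp [ 35.5 506.8  70.7] rot [-0.243  0.289 -1.357] deg 81.0
```

Request:
{"method": "apply_moves", "body": {
  "rows": [
    {"dp": [0, 0, 60], "angular": [-0.024, 0.029, -0.136], "claw": -1},
    {"dp": [0, 30, 110], "angular": [-0.049, 0.058, -0.271], "claw": -1},
    {"dp": [0, 80, 150], "angular": [-0.073, 0.087, -0.407], "claw": -1},
    {"dp": [5, 135, 165], "angular": [-0.097, 0.116, -0.543], "claw": -1},
    {"dp": [10, 190, 170], "angular": [-0.121, 0.144, -0.679], "claw": -1},
    {"dp": [15, 245, 170], "angular": [-0.146, 0.173, -0.814], "claw": -1},
    {"dp": [20, 300, 170], "angular": [-0.17, 0.202, -0.95], "claw": -1},
    {"dp": [25, 350, 170], "angular": [-0.194, 0.231, -1.086], "claw": -1},
    {"dp": [30, 400, 170], "angular": [-0.219, 0.26, -1.221], "claw": -1},
    {"dp": [35, 450, 160], "angular": [-0.243, 0.289, -1.357], "claw": -1},
    {"dp": [35, 490, 130], "angular": [-0.243, 0.289, -1.357], "claw": -1},
    {"dp": [35, 507, 90], "angular": [-0.243, 0.289, -1.357], "claw": -1},
    {"dp": [35, 507, 71], "angular": [-0.243, 0.289, -1.357], "claw": -1},
    {"dp": [35, 507, 71], "angular": [-0.243, 0.289, -1.357], "claw": -1},
    {"dp": [35, 507, 71], "angular": [-0.243, 0.289, -1.357], "claw": -1}
  ]
}}

```text
time: 39.33
ee_pos: [0.5525, 0.1585, 0.1324]
eef_rot: [0.001, 0.985, 0.007, -0.172]
force: [-0.1, -0.0, -4.2]
gripper_width: 0.0226
gripper_force: 79.8
```

Run:
```python
from h import *
p,R=cur();print(p,sense()['time'],sense()['gripper_width'],sense()['joints'].round(2));feel(6);w=snap('wrist','w18');seated(w)
f=w['frame'].astype(int);P=cloud(w);b=(f[...,0]-f[...,2]>35);b[:,:200]=0;b[:,312:]=0;q=bed(P[b]);print(b.sum(),np.median(q,0),bed(p))
tgt([.532,.1590,.076],-89.1,-N)
cv2.imwrite('pics/w18x.png',w['frame'])
```

```text
[0.5525445  0.15849493 0.13240827] 39.325 0.022623986571000017 [0.06 0.52 1.41 0.02 1.56 1.62]
F [ 0.24  0.19 -3.5 ] M [ 2.130e-02 -3.118e-01 -2.000e-04] sd [0.0128 0.0094 0.0064] T [ 2.0000e-02 -5.8653e+01 -3.2269e+01  9.2000e-02  1.9490e+00 -2.0000e-03]
1 x -93.1 13.5 y -89.3 -57.2 top 49.4 yawslope 0.004 stripe x,y mid [-30.6 -74.2  48.5] 731
2 x -93.2 11.7 y -19.3 13.5 top 49.5 yawslope 0.006 stripe x,y mid [-29.5  -3.7  48.5] 725
3 x -93.9 -88.9 y 47.1 86.1 top 39.4 yawslope 0 stripe x,y mid None 0
1329 [-26.86528997  66.48793852 106.21855071] [-26.88213384  68.23856415  89.39724057]
dp [-19.7  -0.3 -55.4] rot [-0.     0.001  0.   ] deg 0.0
```

View pics/w18x.png

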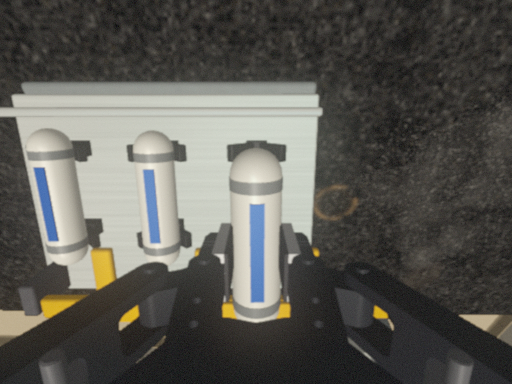

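C lines up with the lane 3 saddle (256 against 257 px), and the moment is consistent with its heavy end being low. Descending.

Request:
{"method": "apply_moves", "body": {
  "rows": [
    {"dp": [-8, 0, -22], "angular": [0, 0, 0], "claw": -1},
    {"dp": [-15, 0, -41], "angular": [0, 0, 0], "claw": -1},
    {"dp": [-18, 0, -50], "angular": [0, 0, 0], "claw": -1},
    {"dp": [-20, 0, -55], "angular": [0, 0, 0], "claw": -1},
    {"dp": [-20.5, 0, -57.5], "angular": [0, 0, 0], "claw": -1},
    {"dp": [-20.5, 0, -57.5], "angular": [0, 0, 0], "claw": -1},
    {"dp": [-20.5, 0, -57.5], "angular": [0, 0, 0], "claw": -1}
  ]
}}

```text
time: 40.55
ee_pos: [0.5321, 0.1587, 0.0772]
eef_rot: [0.002, 0.985, 0.008, -0.173]
force: [-4.5, -3.9, 15.7]
gripper_width: 0.0226
gripper_force: 81.8
```

Run:
```python
from h import *
print(cur()[0]);feel(3)
```

```text
[0.53206356 0.15870424 0.07719531]
F [-4.47 -4.08 14.98] M [-0.7122  1.5059  0.0794] sd [0.0023 0.0097 0.0022] T [  1.558 -49.022 -27.152   1.167  -1.507  -0.149]
```

Request:
{"method": "apply_moves", "body": {
  "rows": [
    {"dp": [0, -1.2, 1], "angular": [0, 0, 0], "claw": -1},
    {"dp": [0, -1.2, 0.5], "angular": [0, 0, 0], "claw": -1},
    {"dp": [0, -1.2, 1], "angular": [0, 0, 0], "claw": -0.1},
    {"dp": [0, -1.2, 2], "angular": [0, 0, 0], "claw": -0.1},
    {"dp": [0, -1.2, 2], "angular": [0, 0, 0], "claw": -0.1},
    {"dp": [0, -1.2, 2], "angular": [0, 0, 0], "claw": -0.1},
    {"dp": [8, -1, 22], "angular": [0, 0, 0], "claw": -0.1},
    {"dp": [21, -1, 56], "angular": [0, 0, 0], "claw": -0.1},
    {"dp": [30, -1, 81], "angular": [0, 0, 0], "claw": 0.1},
    {"dp": [30, -1, 81], "angular": [0, 0, 0], "claw": 0.1},
    {"dp": [30, -1, 81], "angular": [0, 0, 0], "claw": 0.1}
  ]
}}

```text
time: 42.08
ee_pos: [0.5598, 0.1585, 0.1529]
eef_rot: [0.001, 0.985, 0.008, -0.175]
force: [-0.3, -0.1, -0.8]
gripper_width: 0.0469
gripper_force: 0.0
```

Run:
```python
from h import *
p,R=cur();print(p,sense()['time']);w=snap('wrist','w19');seated(w)
cv2.imwrite('pics/w19x.png',w['frame'])
tgt([.4950,.0490,.20],90.7,-N)
tgt([.4950,.0490,.20],-89.1,-N)
```

```text
[0.55975907 0.15847298 0.15292591] 42.075
1 x -93.1 13.6 y -88.8 -57.0 top 49.5 yawslope 0.003 stripe x,y mid [-30.6 -74.2  48.6] 587
2 x -93.9 12.8 y -19.4 13.1 top 49.5 yawslope -0.011 stripe x,y mid [-29.1  -3.8  48.5] 585
3 x -94.0 18.3 y 50.2 82.7 top 49.4 yawslope -0.001 stripe x,y mid [-25.4  66.8  48.5] 555
dp [ -64.4 -109.4   47.4] rot [1.077 0.016 2.947] deg 180.0
dp [ -64.4 -109.4   47.4] rot [-0.    -0.003 -0.   ] deg 0.0
```

View pics/w19x.png

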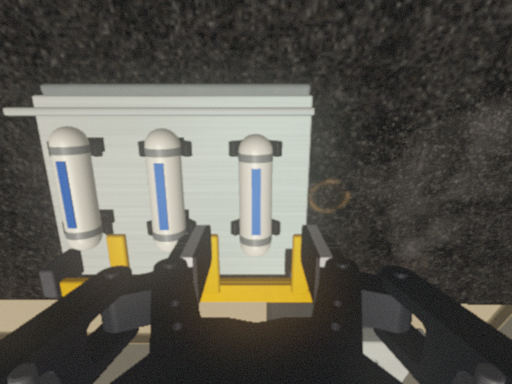

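All three are in the lanes with stripes out: A at (76,195), B at (166,195) and C at (256,200). I'll quickly check the saddle centres against the rods.

Run:
```python
from h import *
for tag in('w19','w18','w13'):
    w=load(tag);B=bed(cloud(w));f=w['frame'].astype(int)
    for y0 in(-73.5,-3.5,66.5):
        for lo,hi in((-90,-40),(-15,25)):
            k=(w['range_z']>0)&(f.max(2)<75)&(abs(abs(B[...,1]-y0)-15)<4)&(B[...,2]>22)&(B[...,2]<38)&(B[...,0]>lo)&(B[...,0]<hi)
            q=B[k]
            if len(q)>25: print(tag,y0,lo,len(q),np.percentile(q[:,0],[3,97]).round(1),'mid',np.percentile(q[:,0],[3,97]).mean().round(1))
```

```text
w18 -3.5 -15 26 [-3.4  6.7] mid 1.6
w13 -73.5 -90 68 [-66.3 -56.8] mid -61.5
w13 -73.5 -15 31 [-1.2  8. ] mid 3.4
w13 -3.5 -90 143 [-67.  -56.7] mid -61.8
w13 66.5 -90 171 [-67.3 -56.8] mid -62.0
w13 66.5 -15 131 [-1.7  7.8] mid 3.0
```

The lane middle is at about −28, so all rods are within 3 mm. Now shutting the comb: approach the knob.

Request:
{"method": "apply_moves", "body": {
  "rows": [
    {"dp": [0, 0, 50], "angular": [0, 0, 0], "claw": 0},
    {"dp": [-30, -50, 50], "angular": [0, 0, 0], "claw": 0},
    {"dp": [-60, -100, 45], "angular": [0, 0, 0], "claw": 0},
    {"dp": [-69, -108.5, 25], "angular": [0, 0, 0], "claw": 0},
    {"dp": [-69, -108.5, 25], "angular": [0, 0, 0], "claw": 0},
    {"dp": [-69, -108.5, 25], "angular": [0, 0, 0], "claw": 0}
  ]
}}

```text
time: 42.88
ee_pos: [0.4919, 0.0505, 0.1792]
eef_rot: [0.001, 0.985, 0.008, -0.174]
force: [-0.3, -0.4, 0.7]
gripper_width: 0.0432
gripper_force: 0.0
```

Run:
```python
from h import *
p,R=cur();print(p,sense()['time']);w=snap('wrist','w20');seated(w)
P=cloud(w);B=bed(P);print('tcp bed',bed(p))
k=(w['range_z']>0)&(B[...,2]>84)&(B[...,2]<97)&(abs(B[...,0]-42)<25)&(abs(B[...,1]-178)<30);k[240:]=k[240:]
v,u=np.nonzero(k);q=B[k];print(len(q),q.mean(0) if len(q) else '',np.percentile(q,[3,97],0) if len(q) else '')
print('knob proj',proj(w,[.4810,.05,.1545]))
cv2.imwrite('pics/w20x.png',w['frame'])
```

```text
[0.49188635 0.05049726 0.17916203] 42.875
1 empty 0
2 x -74.4 17.8 y -8.4 9.5 top 49.4 yawslope -0.076 stripe x,y mid [-14.8  -2.7  48.7] 167
3 x -73.3 20.9 y 55.7 79.1 top 49.6 yawslope 0.002 stripe x,y mid [-25.3  66.8  48.6] 784
tcp bed [ 47.62274931 175.3110376  112.05403455]
312 [ 48.4357037  168.25311499  84.70454578] [[ 42.25914831 161.78546305  84.06070758]
 [ 54.52644461 174.41669401  85.67730151]]
knob proj (np.float64(258.95495010883747), np.float64(221.0574840169511))
```

View pics/w20x.png

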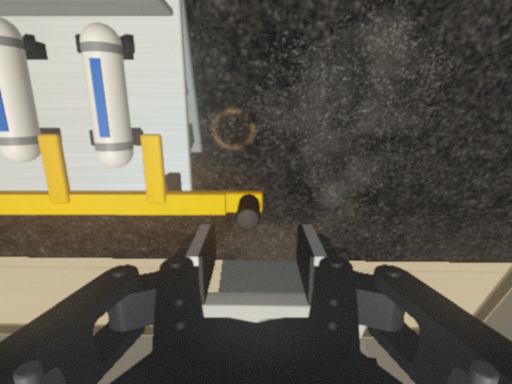

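The knob tip is at (248,215), about 6 mm to +y of the tool centre line. Comparing knob positions, the comb is about 34.6 mm open, which is fully open. I'll grasp it and shut.

Request:
{"method": "apply_moves", "body": {
  "rows": [
    {"dp": [0, 5.5, 0], "angular": [0, 0, 0], "claw": 0},
    {"dp": [-9, 5.5, -24], "angular": [0, 0, 0], "claw": 0},
    {"dp": [-18, 5.5, -47], "angular": [0, 0, 0], "claw": 0},
    {"dp": [-18, 5.5, -47], "angular": [0, 0, 0], "claw": 0},
    {"dp": [-18, 5.5, -47], "angular": [0, 0, 0], "claw": -1},
    {"dp": [-18, 5.5, -47], "angular": [0, 0, 0], "claw": -1},
    {"dp": [-18, 5.5, -47], "angular": [0, 0, 0], "claw": -1},
    {"dp": [-18, 5.5, -47], "angular": [0, 0, 0], "claw": -1},
    {"dp": [-18, 5.5, -47], "angular": [0, 0, 0], "claw": -1}
  ],
  "newtons": 40
}}

```text
time: 44.05
ee_pos: [0.4751, 0.0556, 0.1335]
eef_rot: [0.001, 0.985, 0.008, -0.172]
force: [2.4, 2.6, 5.8]
gripper_width: 0.0142
gripper_force: 39.4
```

Request:
{"method": "apply_moves", "body": {
  "rows": [
    {"dp": [0, 12, 0], "angular": [0, 0, 0], "claw": -1},
    {"dp": [0, 24, 0], "angular": [0, 0, 0], "claw": -1},
    {"dp": [0, 33, 0], "angular": [0, 0, 0], "claw": -1},
    {"dp": [0, 38, 0], "angular": [0, 0, 0], "claw": -1},
    {"dp": [0, 39, 0], "angular": [0, 0, 0], "claw": -1},
    {"dp": [0, 39, 0], "angular": [0, 0, 0], "claw": -1}
  ]
}}

```text
time: 44.8
ee_pos: [0.4745, 0.0908, 0.1336]
eef_rot: [0.004, 0.985, 0.008, -0.173]
force: [-1.7, -13.3, 6.6]
gripper_width: 0.014
gripper_force: 39.7
```

It moved 35 mm and is now against the stop. Release and retreat.

Request:
{"method": "apply_moves", "body": {
  "rows": [
    {"dp": [0, -2, 0], "angular": [0, 0, 0], "claw": -1},
    {"dp": [0, -2, 0], "angular": [0, 0, 0], "claw": -0.1},
    {"dp": [0, -2, 0], "angular": [0, 0, 0], "claw": -0.1},
    {"dp": [0, -2, 0], "angular": [0, 0, 0], "claw": -0.1},
    {"dp": [0, -2, 0], "angular": [0, 0, 0], "claw": -0.1},
    {"dp": [9, -2, 24], "angular": [0, 0, 0], "claw": -0.1},
    {"dp": [21, -2, 60], "angular": [0, 0, 0], "claw": -0.1},
    {"dp": [21, -40, 110], "angular": [0, 0, 0], "claw": 0},
    {"dp": [0, -100, 130], "angular": [0, 0, 0], "claw": 0},
    {"dp": [-20, -160, 150], "angular": [0, 0, 0], "claw": 0},
    {"dp": [-40, -200, 150], "angular": [0, 0, 0], "claw": 0},
    {"dp": [-40, -200, 150], "angular": [0, 0, 0], "claw": 0}
  ]
}}

```text
time: 46.3
ee_pos: [0.4328, -0.1081, 0.2828]
eef_rot: [0.001, 0.985, 0.006, -0.173]
force: [0.4, 0.7, -0.0]
gripper_width: 0.0427
gripper_force: 0.0
```

Run:
```python
from h import *
print(cur()[0],sense()['time']);t=snap('top','t21');s=snap('scene','s21')
a=cv2.resize(t['frame'][120:260,120:320],(560,392),interpolation=cv2.INTER_CUBIC)
cv2.imwrite('pics/t21x.png',a);seated(t)
g=t['frame'].astype(int);P=cloud(t);B=bed(P);y=(g[...,0]<90)&(g[...,2]>170)&(g[...,1]>110)&(B[...,2]>45)&(B[...,2]<70)
for y0 in(-73.5,-3.5,66.5):
    k=y&(abs(B[...,1]-y0)<30)&(B[...,0]<28);print(k.sum(),B[k].mean(0))
v,u=np.nonzero(y);print(u.min(),u.max())
```

```text
[ 0.43280224 -0.10808051  0.28280169] 46.3
1 x -87.8 20.9 y -84.8 -59.8 top 53.2 yawslope 0.046 stripe x,y mid [-31.9 -72.7  46.7] 26
2 x -89.9 19.8 y -14.9 10.4 top 52.9 yawslope 0.052 stripe x,y mid [-31.4  -1.9  46.3] 27
3 x -91.7 29.2 y 53.0 82.8 top 53.3 yawslope 0.029 stripe x,y mid [-28.2  68.5  46.8] 23
38 [ 14.91906722 -72.08705858  54.4415211 ]
37 [13.82007496 -1.82263494 54.56420091]
34 [14.94056637 68.03108873 54.37443442]
135 227
```

View pics/t21x.png

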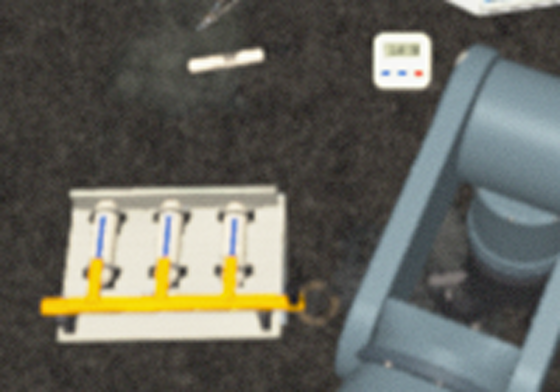

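All three dummies are in their lanes with stripes out at crop (105,240), (170,240) and (235,235). The teeth lie over them and the comb is shut. The timer and marker are in place, and nothing went near the label roll.

```bash
python3 -c "
from bench import close_job
print(close_job())"
```

```text
the job is handed in; nothing more can be done
None
```

I handed the job in at about 46 s: all three dummies are in their lanes, heavy ends low and stripes facing out, and the comb was opened fully first and shut over them afterwards; no verdict came back.

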